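# Unlock the slide rail, put the stop blocks away in it, lock its keyhole plate

## Task

Unlock the steel end plate of the slide rail: slide it back until its keyholes free the two screw heads, lift it off and lay it aside (the table on the robot's side of the rail is free). Put every loose stop block away in the rail, entering at its open end with the foot under the lips and pushed up to the closed end, all close together without gaps. Then set the plate back over the screw heads, flat on the base, and slide it along its slots until it is fully locked; leave the other things on the table where they are.

Things in the scene. Friction and masses are not known exactly. Their poses are not given: they have to be found in the camera images.
- rail_base: slide rail, fixed, on a grey base 6 mm thick. Origin: underside, middle of the open end; x runs into the rail, y across, z up. Channel floor z = 6 mm, walls at y = +-25 mm (outside +-37); lips over it to y = +-12 mm, z = 17 to 23 mm. Rail from x = 0 to 215 mm; there a stop (to z = 32 mm) closes it. Before the open end the bare base, level with the floor, reaches x = -95, y = +-95 mm
- rail_home (a point): on the channel floor, where the origin of the first block lies when it touches the stop (x = 190 mm, z = 6 mm in the rail's frame); further blocks follow every 50 mm towards the open end
- screw_a (a point): foot of a fixed upright screw on the base in front of the open end, at x = -36, y = +55 mm of the rail's frame, z = 6 mm: shank 9 mm thick, head 22 mm across whose underside is 11 mm and top 16 mm above the base
- screw_b (a point): foot of the other screw, the same, at x = -36, y = -55 mm of the rail's frame
- stop_1: stop block, 0.25 kg (may be absent): steel T-foot, beech head, brass screw on top. Origin: centre of underside, z up. Foot 50 mm (its x) x 44 mm (y) x 8 mm; neck 18 mm wide (y) to z = 20 mm; head 46 mm (x) x 30 mm (y), z = 20 to 62 mm (screw to 68). Grip the head across its 30 mm. Goes into the rail with its x along the rail, either way round
- stop_2: stop block, 0.25 kg (may be absent): steel T-foot, beech head, brass screw on top. Origin: centre of underside, z up. Foot 50 mm (its x) x 44 mm (y) x 8 mm; neck 18 mm wide (y) to z = 20 mm; head 46 mm (x) x 30 mm (y), z = 20 to 62 mm (screw to 68). Grip the head across its 30 mm. Goes into the rail with its x along the rail, either way round
- stop_3: stop block, 0.25 kg (may be absent): steel T-foot, beech head, brass screw on top. Origin: centre of underside, z up. Foot 50 mm (its x) x 44 mm (y) x 8 mm; neck 18 mm wide (y) to z = 20 mm; head 46 mm (x) x 30 mm (y), z = 20 to 62 mm (screw to 68). Grip the head across its 30 mm. Goes into the rail with its x along the rail, either way round
- stop_4: stop block, 0.25 kg (may be absent): steel T-foot, beech head, brass screw on top. Origin: centre of underside, z up. Foot 50 mm (its x) x 44 mm (y) x 8 mm; neck 18 mm wide (y) to z = 20 mm; head 46 mm (x) x 30 mm (y), z = 20 to 62 mm (screw to 68). Grip the head across its 30 mm. Goes into the rail with its x along the rail, either way round
- end_plate: loose steel end plate (starts locked on the screws), 0.25 kg, 52 mm (x) x 190 mm (y) x 8 mm; origin: centre of underside, z up. Amid it an upright wooden grip, 14 mm thick (x), 45 mm long (y), to z = 44 mm: pinch across x. Two keyholes: 30 mm holes, each with a slot 15 mm wide running to the plate's +y. Fits either way round: holes over the heads, then 22 mm to its own -y
- hole_a (a point): centre of one keyhole's hole for the head, on the plate's underside (y = +44 mm of the plate)
- hole_b (a point): the same of the other keyhole (y = -66 mm)
- slot_a (a point): where the screw's axis stands in keyhole a when locked: 22 mm to +y from hole_a
- slot_b (a point): the same in keyhole b: 22 mm to +y from hole_b
- wedge: bystander, leave alone: wooden wedge, 30x90x22 mm; origin at the centre of its underside
- card_pack: bystander, leave alone: banded pack of cards, 56x86x23 mm; origin at the centre of its underside
- note_pad: bystander, leave alone: yellow note pad, 76x76x16 mm; origin at the centre of its underside
- card_pack_b: bystander, leave alone: banded pack of cards, 56x86x33 mm; origin at the centre of its underside
Not all that is in view belongs to the job. Leave any green look-alike of the stop_3 alone.

How it is judged:
By the outcome, as a careful person would: the job done as asked, in the order asked, and still so for the second after the job is handed in, with the robot touching nothing.
Of stop_1, stop_2, stop_3, stop_4 only 3 to 4 are there at a start; the rules pass over those that are not, and their reading is None.
At some moment in a run one of stop_1, stop_2, stop_3, stop_4, end_plate may be knocked a few centimetres aside while the robot is not near it.
Once in a run the grip may slacken for a moment while it holds something.
It also fails if it takes over 208 s, if anything falls off the work surface, if the arm or the gripper's body presses on something with over 40 N, if the wrist force passes 120 N, or if a joint passes its speed limit or range.

## Robot

A 7-joint arm with a two-finger parallel gripper is mounted at the origin on the work surface; the furniture and walls round the work are solid. World frame = base frame: x ahead of the robot, y to its left, z up, the work surface at z = 0. Lengths are in m, angles in degrees, forces in N, time in s.
With the tool pointing down it reaches from about 0.35 to 0.775 m from the base axis. Payload 3.1 kg.
Tool frame: the origin (TCP) lies on the centre line of the jaws, within the pads' length; the fingertips stand 17 mm ahead of it and the grasp point (between the pads) lies 2 mm behind it (robot.tip_reach is the distance from the TCP to the fingertips, in m); z points along the fingers, y is the direction in which the jaws open and shut (so a half turn about z gives the same grasp; the last joint's range is limited). The gripper opens to 85 mm and grips with 20 to 120 N. Pads are 22 mm wide; open, the fingers measure 114 mm over their backs; the gripper's body (76 mm by 85 mm) begins 54 mm behind the grasp point. The pads swing forward as they close: fully open they stand 13 mm farther back than shut.
Start: joints at [-2.389, 17.813, 0.802, 86.603, -0.252, 75.585, -1.558], TCP at [0.55, 0, 0.248] pointing down, gripper open.
Joint ranges: [-154.91, 154.91], [-16.99, 109.72], [-72.82, 74.43], [7.12, 147.25], [-82.49, 262.49], [11.32, 116.49], [-174.64, 174.64]. Speed limits (degrees/s): [159.86, 159.86, 180, 180, 180, 180, 180].

## Interface

Orientations are given as [roll, pitch, yaw] about the fixed x, y, z axes, in that order (R = Rz(yaw) Ry(pitch) Rx(roll)).
In Python, from station import robot, fingers, vision, workorder, recognise gives the robot as it stands. Calls block until the motion is done:
- robot.move_to(position, orientation): joint-space move of the TCP to a pose.
- robot.line_to(position, orientation=None, velocity=0.15, f_stop=None): straight line of the TCP; orientation=None keeps the orientation; velocity is the mean speed in m/s. With f_stop (N) it stops when the force on the tool has changed by that much, and returns True; else False.
- robot.move_j(angles): joint-space move.
- fingers.gripper_to(opening, force=None): opening from 0.0 (shut) to 1.0 (fully open); force is the grip in N (None keeps the last); returns when the fingers have stopped.
- robot.pause(seconds).
- robot.inverse_kinematics(position, orientation): joint angles nearest the present ones, or None.
- vision.grab_frame(name): name is "scene" or "side" or "wrist"; returns the picture (480x640x3 uint8, red, green, blue); there is no depth.
- vision.calibration(name): a dict with "mtx" (3x3 intrinsics, pixels), "extrinsics" (4x4, takes a point from world to camera coordinates); the wrist camera has in their place "T_tool_cam" (4x4, takes a point from camera to tool coordinates, whose origin is the TCP and whose axes are the flange's). Camera axes: x right, y up, looking along -z (the intrinsics and any distortion apply to the point x, -y, -z); pixel columns grow to the right and rows downward; lengths in m; the calibration is good to about 2 mm. A picture is of the moment at which its call begins: read the wrist's pose just before it. calibration takes no time and is no camera call.
A pose or a line that the arm cannot do raises robot.PlanningError and nothing moves.
- workorder.close_job(): hands the job in, once; it reports no verdict.
Trained networks look in the newest picture that a camera, given by its name, has taken for a name from the list of things; names that differ only in an ending like _2 or _b are one class to them, and where a whole thing is asked for, a point or a joint stands for the part that bears it (a point fixed in the world has none). Each returns a list of dicts, best first, with "p" (0 to 1); they miss things now and then, are a little off and sometimes report something else, mostly with a low value. They report only what shows in the picture. A call takes as long as a camera call. They do not tell look-alikes from the thing itself.
- recognise(label, camera): "rect" ([centre column, centre row, width, height] in pixels, round what is visible of it).
Readings, each from a call of its own:
- robot.current_time_s(): time.
- robot.current_joint_positions(): joint angles.
- robot.current_dq(): joint speeds.
- robot.current_joint_torque(): joint torques, N m.
- robot.current_tool_pos(): TCP position.
- robot.current_eef_rot(): TCP orientation.
- robot.current_contact_force(): force on the tool from outside, world axes, zero at the start.
- robot.current_torque(): the same for the moment, N m.
- robot.current_finger_gap(): opening from 0.0 (shut) to 1.0 (fully open).
Only numpy, scipy, OpenCV 4.12 (cv2) and the standard library are available. Lean on these libraries where they do the work, as an engineer would, in place of code of your own. Each camera call takes 0.05 s, during which the arm holds its last target.

## Working session

There is one attempt and no reset: what is moved stays moved. The work goes in short steps, each a Python script; the robot and the scene stay as the last script left them, time stands still between calls to the robot, and variables do not carry over. Pictures are saved under pics/ and viewed, and the job is handed in when it is done.

```bash
ls; mkdir -p pics; python3 - <<'E'
from station import robot, fingers, vision, workorder, recognise
import cv2
print(robot.current_time_s())
for n in ["scene","side","wrist"]:
    im=vision.grab_frame(n); cv2.imwrite(f"pics/{n}0.png",im[:,:,::-1])
    c=vision.calibration(n)
    print(n,{k:(v.tolist() if hasattr(v,'tolist') else v) for k,v in c.items()})
print(robot.current_time_s(), robot.current_eef_rot(), robot.current_contact_force(), robot.current_finger_gap())
E
```

```text
pics
0.0
scene {'mtx': [[513.7020489221741, 0.0, 326.1876752724434], [0.0, 513.7020489221741, 232.1832911156587], [0.0, 0.0, 1.0]], 'extrinsics': [[0.5409867089827055, -0.8409397711006947, 0.012396857874971511, -0.2617621275216105], [0.5578456274822848, 0.3698218016285734, 0.742994004645456, -0.3174065511458353], [-0.6293978365095938, -0.3950343484069541, 0.6691832536575727, -1.2940700565252816], [0.0, 0.0, 0.0, 1.0]]}
side {'mtx': [[509.6442338110526, 0.0, 327.37978511547874], [0.0, 509.6442338110526, 240.13755173024765], [0.0, 0.0, 1.0]], 'extrinsics': [[-0.9555769054501977, -0.2939286190494601, -0.021880234777105358, 0.5070430407338052], [0.18297179788852258, -0.6497714021828732, 0.7377794020455873, -0.11799435198587271], [-0.2310716316376061, 0.7010014920162296, 0.6746871936263162, -1.3661657264952345], [0.0, 0.0, 0.0, 1.0]]}
wrist {'mtx': [[394.57858548994875, 0.0, 327.85608872271877], [0.0, 394.57858548994875, 241.86460968176283], [0.0, 0.0, 1.0]], 'T_tool_cam': [[0.0002565697391932916, 0.9490683441884653, 0.3150701703292973, 0.07872956218796301], [0.9999991625823326, 0.00015615387080750574, -0.001284698641956926, -0.0007428543885690253], [-0.0012684662395760701, 0.3150702360987659, -0.9490675093575088, -0.12477508651890315], [0.0, 0.0, 0.0, 1.0]]}
0.15 [-1.79895461e+02  3.22424168e-03  9.00031831e+01] [-0.41895068  0.1387122   0.48291821] 0.9997125857840607
```

View pics.

View pics/scene0.png

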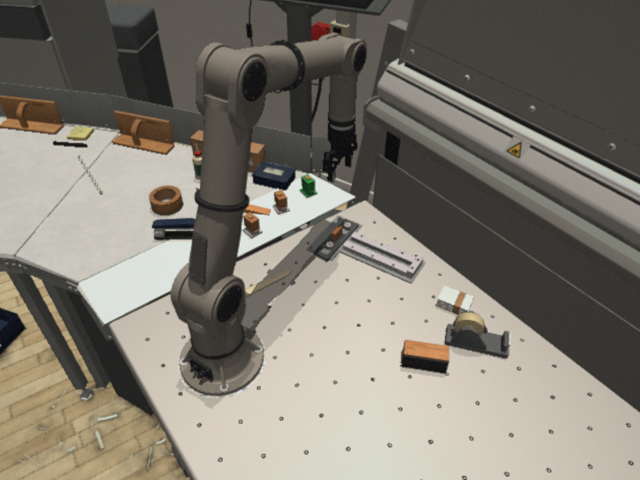

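View pics/side0.png

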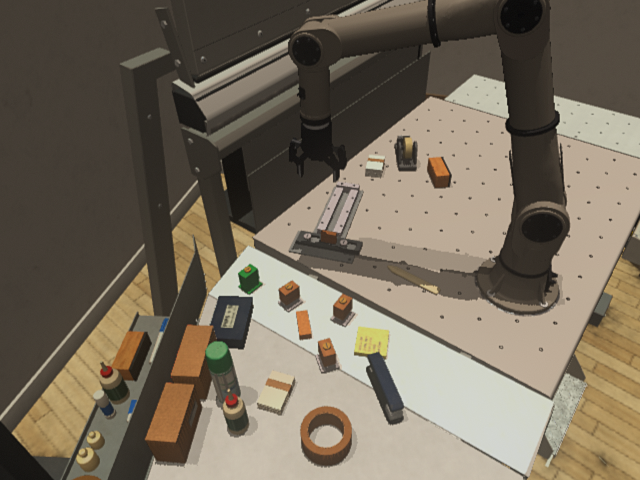

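View pics/wrist0.png

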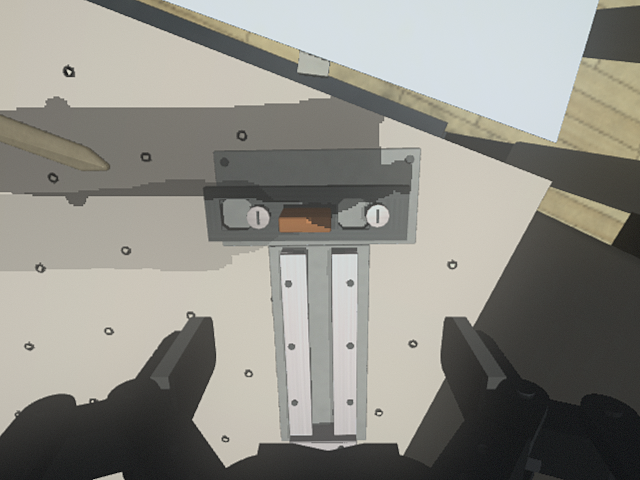

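```bash
cat > h.py <<'E'
import numpy as np, cv2
from station import robot, fingers, vision, workorder, recognise
from scipy.spatial.transform import Rotation as Ro
F=np.diag([1.,-1,-1])
def toolT(pos=None,rpy=None):
    T=np.eye(4); T[:3,3]=robot.current_tool_pos() if pos is None else pos
    T[:3,:3]=Ro.from_euler('xyz',robot.current_eef_rot() if rpy is None else rpy,degrees=True).as_matrix(); return T
def cam(name,T=None):
    c=vision.calibration(name); K=np.array(c['mtx'])
    if name=='wrist': E=np.linalg.inv((toolT() if T is None else T)@np.array(c['T_tool_cam']))
    else: E=np.array(c['extrinsics'])
    return K,E
def proj(KE,P):
    K,E=KE; P=np.atleast_2d(P); q=(E[:3,:3]@P.T).T+E[:3,3]; q=q@F; q=(K@q.T).T; return q[:,:2]/q[:,2:]
def ray(KE,uv):
    K,E=KE; d=F@np.linalg.inv(K)@np.array([uv[0],uv[1],1.]); R=E[:3,:3]; o=-R.T@E[:3,3]; d=R.T@d; return o,d/np.linalg.norm(d)
def onz(KE,uv,z):
    o,d=ray(KE,uv); return o+d*(z-o[2])/d[2]
def tri(obs):
    A=np.zeros((3,3));b=np.zeros(3)
    for KE,uv in obs:
        o,d=ray(KE,uv); M=np.eye(3)-np.outer(d,d); A+=M;b+=M@o
    p=np.linalg.solve(A,b); return p
def crop(im,box,s,path):
    x0,y0,x1,y1=box; c=cv2.resize(im[y0:y1,x0:x1],None,fx=s,fy=s,interpolation=cv2.INTER_CUBIC); cv2.imwrite(path,c[:,:,::-1])
E
python3 - <<'E'
from h import *
W=cv2.imread('pics/wrist0.png')[:,:,::-1]; S=cv2.imread('pics/side0.png')[:,:,::-1]
crop(W,(190,130,450,270),3,'pics/w0z.png'); crop(S,(190,180,400,400),3,'pics/s0z.png')
for n in ['scene','side','wrist']:
  vision.grab_frame(n)
  for l in ['stop_1','end_plate','rail_base','note_pad','card_pack','wedge']:
    print(n,l,[(np.round(d['rect']).tolist(),round(d['p'],2)) for d in recognise(l,n)])
print(robot.current_time_s())
E
```

```text
scene stop_1 [([251.0, 225.0, 17.0, 23.0], 0.86), ([309.0, 186.0, 15.0, 26.0], 0.6), ([282.0, 202.0, 11.0, 22.0], 0.49)]
scene end_plate [([338.0, 240.0, 42.0, 36.0], 0.93)]
scene rail_base [([367.0, 249.0, 116.0, 69.0], 0.73)]
scene note_pad []
scene card_pack [([452.0, 300.0, 36.0, 31.0], 0.6)]
scene wedge []
side stop_1 [([289.0, 298.0, 23.0, 31.0], 0.76), ([330.0, 243.0, 65.0, 26.0], 0.65), ([342.0, 310.0, 29.0, 36.0], 0.61), ([249.0, 279.0, 26.0, 28.0], 0.61), ([327.0, 354.0, 23.0, 32.0], 0.59)]
side end_plate [([329.0, 244.0, 68.0, 25.0], 0.68)]
side rail_base [([326.0, 222.0, 78.0, 80.0], 0.58)]
side note_pad [([372.0, 343.0, 33.0, 30.0], 0.68)]
side card_pack [([276.0, 392.0, 38.0, 48.0], 0.8), ([376.0, 165.0, 18.0, 26.0], 0.73), ([330.0, 245.0, 66.0, 25.0], 0.32)]
side wedge [([304.0, 325.0, 14.0, 28.0], 0.56)]
wrist stop_1 [([315.0, 298.0, 207.0, 305.0], 0.67)]
wrist end_plate [([303.0, 212.0, 207.0, 62.0], 0.98)]
wrist rail_base [([317.0, 299.0, 207.0, 306.0], 0.85)]
wrist note_pad [([307.0, 214.0, 204.0, 55.0], 0.61)]
wrist card_pack []
wrist wedge [([314.0, 298.0, 209.0, 305.0], 0.44)]
1.2
```

View pics/w0z.png

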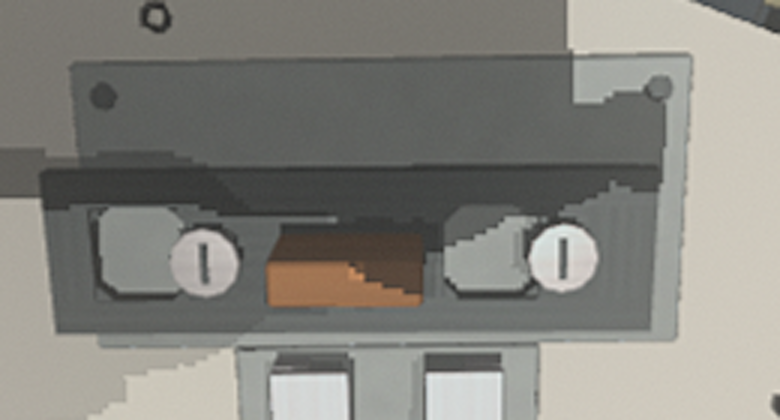

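View pics/s0z.png

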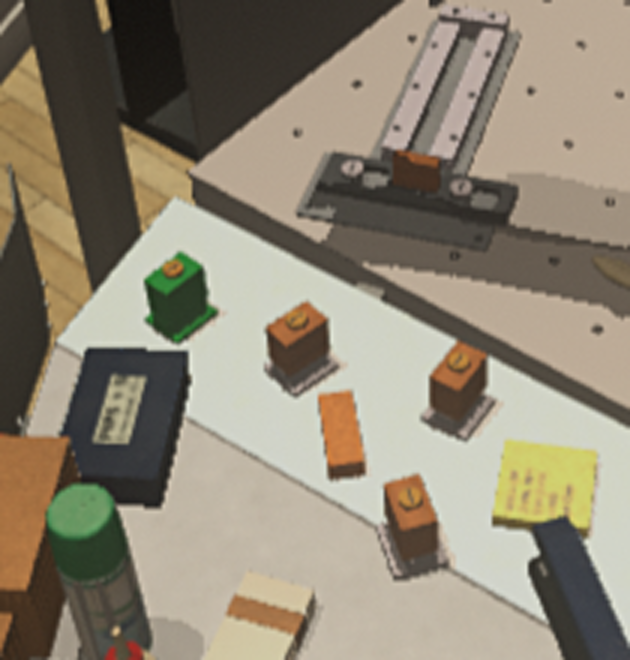

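```bash
python3 - <<'E'
from h import *
W=cv2.imread('pics/scene0.png')[:,:,::-1]
crop(W,(140,120,420,290),2.8,'pics/sc0z.png')
kw,ks,kd=cam('wrist'),cam('scene'),cam('side')
for uv in [(258,217),(377,216)]: print('screw',onz(kw,uv,.022))
for uv in [(190+77/3,130+62/3),(190+690/3,130+55/3),(190+675/3,130+338/3)]: print('basecorner',onz(kw,uv,.006))
P=lambda x,y:(190+x/3,180+y/3)
tops={'green':P(173,268),'a':P(299,321),'b':P(460,362),'c':P(412,497)}
feet={'a':P(302,390),'b':P(462,436),'c':P(398,577)}
for k,v in tops.items(): print(k,'z.068',onz(kd,v,.068))
for k,v in feet.items(): print(k,'foot near corner',onz(kd,v,0.004))
for uv,k in [((251.0,215),'a'),((281,193),'a'),((308,177),'green'),((251,215),'b'),((281,193),'c'),((251,215),'c')]:
    p=tri([(kd,tops[k]),(ks,uv)]); print(k,uv,p, proj(kd,p)[0]-tops[k],proj(ks,p)[0]-uv)
E
```

```text
screw [ 0.48558526 -0.01372128  0.022     ]
screw [ 0.59481548 -0.01277052  0.022     ]
basecorner [0.44761938 0.0443647  0.006     ]
basecorner [0.63347183 0.04648604 0.006     ]
basecorner [ 0.63525142 -0.04392237  0.006     ]
green z.068 [0.68409162 0.20586802 0.068     ]
a z.068 [0.55652737 0.23414086 0.068     ]
b z.068 [0.41427286 0.24030632 0.068     ]
c z.068 [0.41276148 0.37844119 0.068     ]
a foot near corner [0.5510236  0.25492226 0.004     ]
b foot near corner [0.40578126 0.26442794 0.004     ]
c foot near corner [0.41621935 0.40852147 0.004     ]
a (251.0, 215) [0.50390613 0.2604157  0.05276733] [16.68319596 16.04398466] [ 11.69502645 -13.17405945]
a (281, 193) [0.56027419 0.22918476 0.06415038] [-0.60211293 -0.67217451] [-0.47198707  0.50787596]
green (308, 177) [0.68490581 0.20435927 0.06611063] [0.03851819 0.04584652] [ 0.02900923 -0.03544723]
b (251, 215) [0.41608615 0.23824814 0.06694482] [-0.48319826 -0.48770164] [-0.39454604  0.36543724]
c (281, 193) [0.50516465 0.27513285 0.01166166] [-22.5330113  -27.72726993] [-20.70078402  16.74705805]
c (251, 215) [ 0.45687804  0.30472706 -0.01400963] [-7.51253302 -7.93351623] [-6.16629303  5.25265647]
```

View pics/sc0z.png

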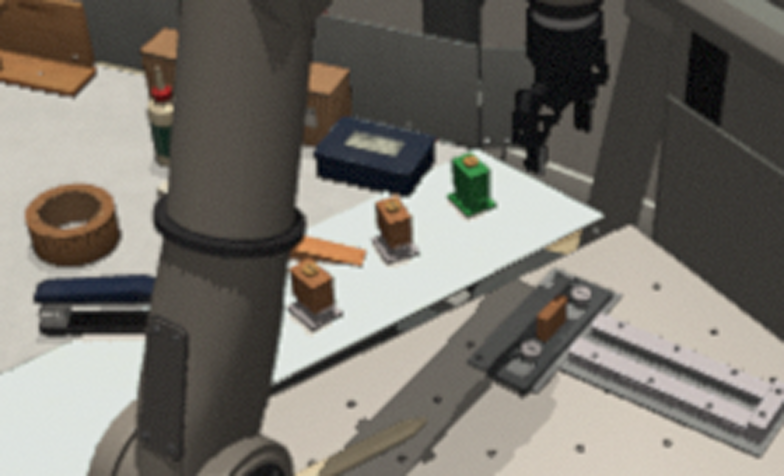

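```bash
python3 - <<'E'
from h import *
for y in (0.5,180.5,-179.5):
    print(y,robot.inverse_kinematics([.540,-.013,.2],[180,0,y]))
robot.move_to([.540,-.013,.2],[180,0,0.5])
T=toolT(); im=vision.grab_frame('wrist'); np.save('T1.npy',T)
cv2.imwrite('pics/w1.png',im[:,:,::-1]); print(T, robot.current_time_s(), robot.current_joint_positions())
E
```

```text
0.5 [-11.97111374  18.63812936  14.96468596  93.11209206  -5.07426564
  68.91588293 -85.42904408]
180.5 [  9.60698613  19.12967964 -13.05212658  92.24185219   4.54233203
  69.14805778  86.13303445]
-179.5 [  9.60698613  19.12967964 -13.05212658  92.24185219   4.54233203
  69.14805778  86.13303445]
[[ 9.99953645e-01  9.62158488e-03  3.63583479e-04  5.40145985e-01]
 [ 9.62155278e-03 -9.99953708e-01  8.99297536e-05 -1.28854948e-02]
 [ 3.64431915e-04 -8.64273474e-05 -9.99999930e-01  2.00155516e-01]
 [ 0.00000000e+00  0.00000000e+00  0.00000000e+00  1.00000000e+00]] 2.5667 [-11.96225246  18.63437922  14.94367583  93.09141008  -5.07432994
  68.91683109 -85.39755573]
```

View pics/w1.png

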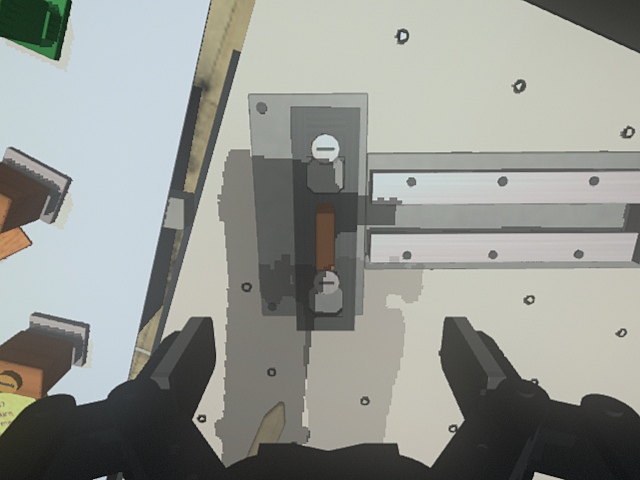

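```bash
python3 - <<'E'
from h import *
kw=cam('wrist',np.load('T1.npy'))
for uv in [(325.3,148.5),(327,283.5)]: print('screw',onz(kw,uv,.022))
for uv in [(290,107),(359,108),(354,330),(297,330)]: print('platecorner',onz(kw,uv,.014))
for uv in [(249,93),(368,93),(363,316),(263,316)]: print('basecorner',onz(kw,uv,.006))
for uv in [(367,153),(366,268)]: print('railedge at floor',onz(kw,uv,.006))
for uv in [(372,169),(372,205),(370,233),(370,264)]: print('lips',onz(kw,uv,.023))
for uv in [(317,204),(334,204)]: print('grip top',onz(kw,uv,.05))
for uv in [(60,75),(62,190),(88,358)]: print('stuff',onz(kw,uv,.0))
E
```

```text
screw [ 0.59405367 -0.0127122   0.022     ]
screw [ 0.48366104 -0.01500287  0.022     ]
platecorner [0.62333483 0.01388332 0.014     ]
platecorner [ 0.62313765 -0.03759652  0.014     ]
platecorner [ 0.43487656 -0.03962296  0.014     ]
platecorner [0.43440255 0.01141443 0.014     ]
basecorner [0.63314285 0.04542878 0.006     ]
basecorner [ 0.63403656 -0.04464421  0.006     ]
basecorner [ 0.4446155  -0.04800349  0.006     ]
basecorner [0.44376911 0.0426902  0.006     ]
railedge at floor [ 0.58952283 -0.04570729  0.006     ]
railedge at floor [ 0.49148549 -0.04884639  0.006     ]
lips [ 0.57927893 -0.0483062   0.023     ]
lips [ 0.55136176 -0.04955861  0.023     ]
lips [ 0.52848278 -0.04898459  0.023     ]
lips [ 0.50190037 -0.05013497  0.023     ]
grip top [ 0.5578505  -0.00723863  0.05      ]
grip top [ 0.55796722 -0.01932733  0.05      ]
stuff [0.64479246 0.18959888 0.        ]
stuff [ 5.56364178e-01  2.05779280e-01 -5.55111512e-17]
stuff [0.39365941 0.21346751 0.        ]
```

```bash
python3 - <<'E'
from h import *
o=[180,0,0.8]
fingers.gripper_to(0.36,40)
robot.line_to([.5288,-.0134,.09],o,0.2)
print(robot.line_to([.5288,-.0134,.036],o,0.08,f_stop=8), robot.current_tool_pos())
fingers.gripper_to(0.0,40); print(robot.current_finger_gap()*85, robot.current_contact_force())
u=np.array([np.cos(np.radians(.8)),np.sin(np.radians(.8))])
p=np.array(robot.current_tool_pos()); q=p.copy(); q[:2]+=u*.022
print(robot.line_to(q,None,0.04,f_stop=15), robot.current_tool_pos()-p, robot.current_contact_force(),robot.current_time_s())
robot.pause(.1)
T=toolT(); im=vision.grab_frame('wrist'); np.save('T2.npy',T)
cv2.imwrite('pics/w2.png',im[:,:,::-1])
im=vision.grab_frame('side'); crop(im,(250,180,400,280),5,'pics/s2.png')
E
```

```text
False [ 0.52929874 -0.01346169  0.03636434]
13.127652880659314 [-0.40987269  1.68527733  3.28196176]
True [-2.34316437e-05 -2.65756274e-05 -4.92235097e-05] [-1.99099771 -0.90211507  3.84226034] 5.2167
```

View pics/w2.png

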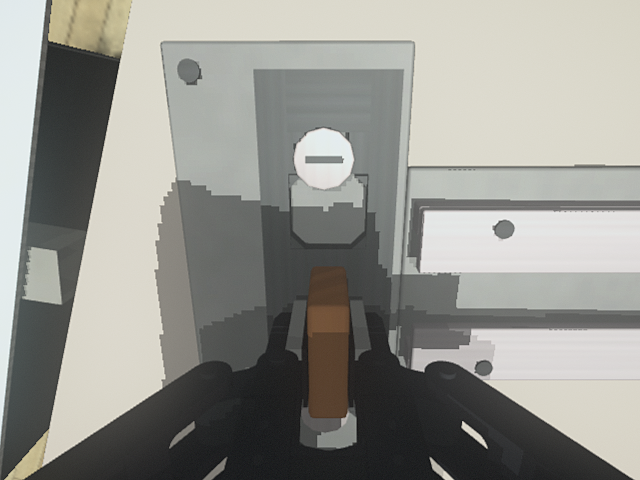

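View pics/s2.png

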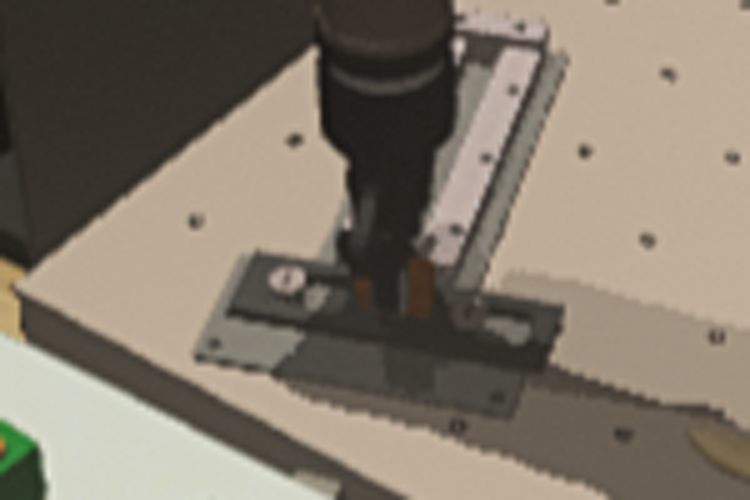

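```bash
python3 - <<'E'
from h import *
fingers.gripper_to(0.0,70); print(robot.current_finger_gap()*85, robot.current_contact_force())
u=np.array([np.cos(np.radians(.8)),np.sin(np.radians(.8))])
p=np.array(robot.current_tool_pos()); q=p.copy(); q[:2]+=u*.022
print(robot.line_to(q,None,0.03,f_stop=30), robot.current_tool_pos()-p, robot.current_contact_force(),robot.current_time_s())
robot.pause(.1)
print(robot.current_tool_pos()-p, robot.current_contact_force(),robot.current_time_s())
T=toolT(); im=vision.grab_frame('wrist'); np.save('T2.npy',T)
cv2.imwrite('pics/w3.png',im[:,:,::-1])
E
```

```text
13.157455809521627 [-2.18178982 -0.67881233  6.78873029]
False [ 1.58558222e-02 -6.51464594e-05 -1.29333712e-04] [-12.81779084   0.61245529  17.07744475] 6.5417
[ 1.58898351e-02 -4.49743539e-05 -1.16210697e-04] [-12.20777632   0.70686658  14.68992669] 6.6417
```

View pics/w3.png

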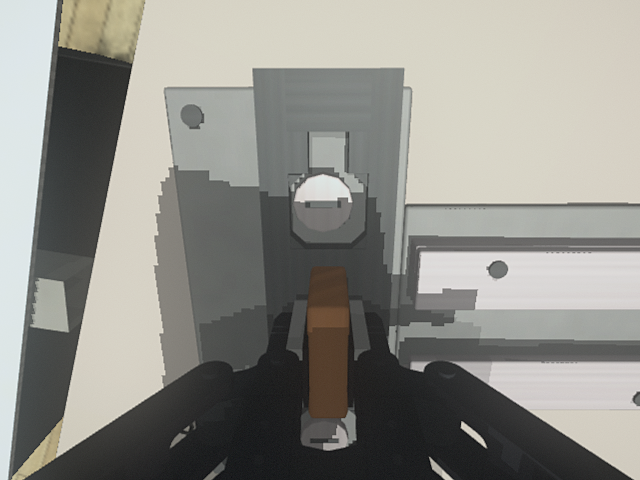

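```bash
python3 - <<'E'
from h import *
kw=cam('wrist',np.load('T2.npy'))
for uv in [(328,173),(328,238),(328,245)]: print('hole edge',onz(kw,uv,.014),onz(kw,uv,.006))
for uv in [(323,174),(323,230),(294,203),(352,203)]: print('head edge',onz(kw,uv,.022))
for uv in [(253,68),(404,68)]: print('plate end',onz(kw,uv,.014))
p=np.array(robot.current_tool_pos());print(p)
q=p+[.006,.0001,.0008]
print(robot.line_to(q,None,0.03,f_stop=30)); robot.pause(.1)
print(robot.current_tool_pos()-p, robot.current_contact_force(),robot.current_time_s())
T=toolT(); im=vision.grab_frame('wrist'); np.save('T2.npy',T)
cv2.imwrite('pics/w4.png',im[:,:,::-1])
E
```

```text
hole edge [ 0.60364701 -0.01408186  0.014     ] [ 0.60230524 -0.01409169  0.006     ]
hole edge [ 0.57828521 -0.0144512   0.014     ] [ 0.5755526  -0.01448128  0.006     ]
hole edge [ 0.57537773 -0.01449354  0.014     ] [ 0.57248568 -0.01452595  0.006     ]
head edge [ 0.60461419 -0.0123306   0.022     ]
head edge [ 0.58408939 -0.012543    0.022     ]
head edge [ 0.59407915 -0.00205318  0.022     ]
head edge [ 0.59438701 -0.02282044  0.022     ]
plate end [0.63886511 0.01188831 0.014     ]
plate end [ 0.63959886 -0.0393409   0.014     ]
[ 0.54559921 -0.01280372  0.03681487]
False
[ 3.07113081e-03 -1.44064100e-04  5.33063706e-05] [-5.78500835  0.21174525  5.36319665] 7.0417
```

View pics/w4.png

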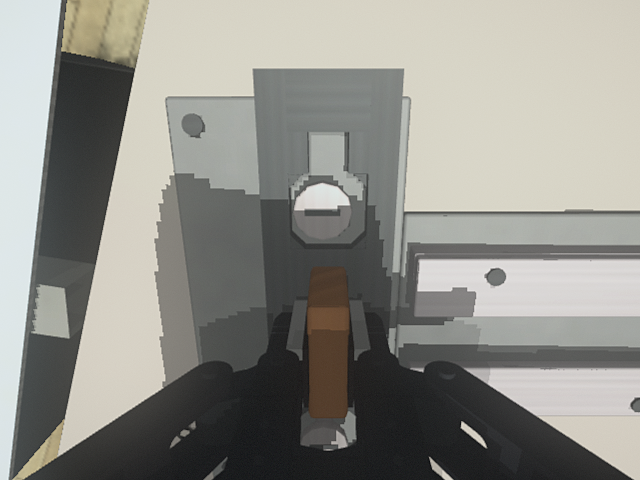

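```bash
python3 - <<'E'
from h import *
p=np.array(robot.current_tool_pos())
robot.line_to(p+[0,0,.002],None,0.03,f_stop=30); robot.pause(.1)
print(robot.current_tool_pos()-p, robot.current_contact_force())
robot.line_to(p+[.0025,-0.001+.0015+.0005,.002],None,0.03,f_stop=30); robot.pause(.1)
print(robot.current_tool_pos()-p, robot.current_contact_force(),robot.current_time_s())
T=toolT(); im=vision.grab_frame('wrist'); np.save('T2.npy',T)
cv2.imwrite('pics/w5.png',im[:,:,::-1])
E
```

```text
[0.00025005 0.00013126 0.00152342] [ 0.08385028 -0.37184081 -2.28422924]
[0.00262185 0.00104319 0.00194675] [ 0.72699928 -0.29787379 -2.79737019] 7.8
```

View pics/w5.png

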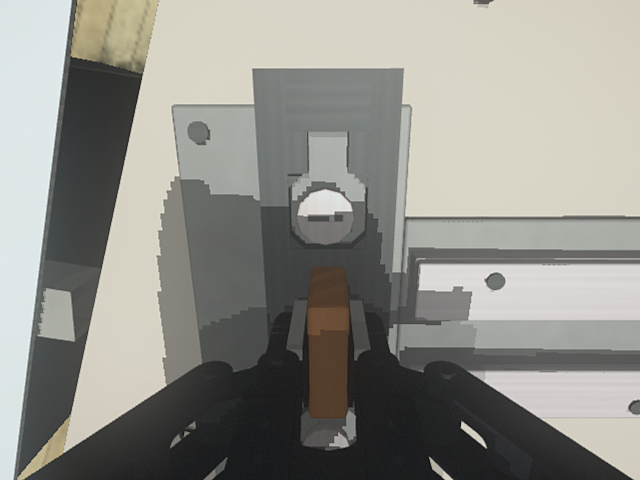

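```bash
python3 - <<'E'
from h import *
T0=toolT([.55,0,.248],[180,0,90])
print('spatula tip',onz(cam('wrist',T0),(108,165),0.005), onz(cam('wrist',T0),(0,130),0.005))
p=np.array(robot.current_tool_pos()); np.save('plift.npy',np.r_[p,robot.current_eef_rot()]); print(p,robot.current_eef_rot())
print(robot.line_to(p+[0,0,.02],None,0.06,f_stop=8),robot.current_tool_pos()-p, robot.current_contact_force())
print(robot.line_to([p[0],p[1],.13],None,0.15,f_stop=15), robot.current_finger_gap()*85)
print(robot.current_contact_force(),robot.current_time_s())
im=vision.grab_frame('side'); crop(im,(220,100,420,300),3,'pics/s6.png')
E
```

```text
spatula tip [0.34973157 0.03337274 0.005     ] [0.258344   0.06441458 0.005     ]
[ 0.55121883 -0.01198814  0.03879462] [-179.88887874    0.4425297     0.84280393]
False [4.68609346e-04 1.17372730e-05 2.07181924e-02] [ 0.16917484 -0.08574691 -2.52696136]
False 12.874762557884708
[-0.29790273  0.62052978 -2.96419484] 8.9583
```

View pics/s6.png

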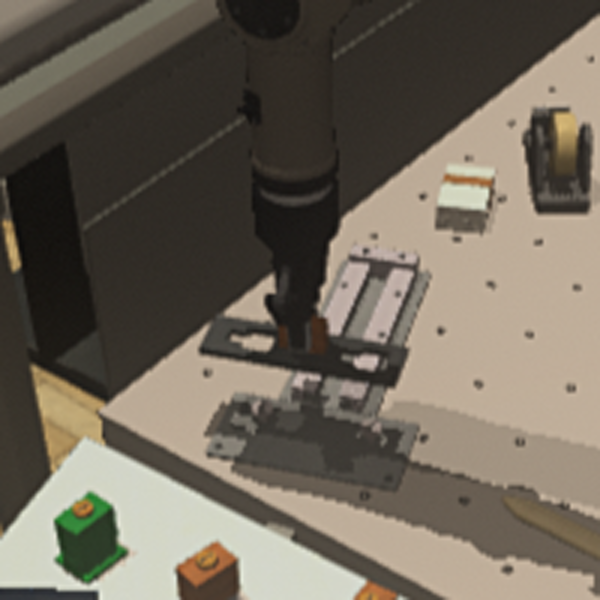

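```bash
python3 - <<'E'
from h import *
o=[180,0,90.8]
robot.line_to([.45,-.10,.13],[180,0,45],0.2)
robot.line_to([.40,-.13,.12],o,0.2)
print(robot.current_joint_positions())
print(robot.current_finger_gap()*85,robot.current_contact_force())
print(robot.line_to([.40,-.13,.045],o,0.12,f_stop=10))
print(robot.line_to([.40,-.13,.029],o,0.03,f_stop=5),robot.current_tool_pos(),robot.current_contact_force())
robot.pause(.1)
np.save('pplace.npy',np.r_[robot.current_tool_pos(),robot.current_eef_rot()]);print(np.load('pplace.npy'))
fingers.gripper_to(0.36,40)
robot.line_to([.40,-.13,.12],o,0.15)
robot.move_to([.415,.16,.24],[180,0,90])
T=toolT(); im=vision.grab_frame('wrist'); np.save('T3.npy',T)
cv2.imwrite('pics/w7.png',im[:,:,::-1])
im=vision.grab_frame('side');cv2.imwrite('pics/s7.png',im[:,:,::-1])
print(robot.current_time_s(),robot.current_contact_force())
E
```

```text
[ 11.68636099  10.12317157   4.3814468  116.24477023  -0.97568762
  53.62743768  17.39193099]
12.999350881128075 [-0.14628756  0.10395759 -4.01984493]
False
True [ 0.40037671 -0.12965445  0.03090627] [-0.2090943   0.50372248  2.50372854]
[ 4.00317760e-01 -1.29636318e-01  3.09041568e-02  1.79959637e+02
 -6.55520866e-03  9.08454574e+01]
14.6 [-1.22597476 -0.73409017 -0.69233996]
```

View pics/w7.png

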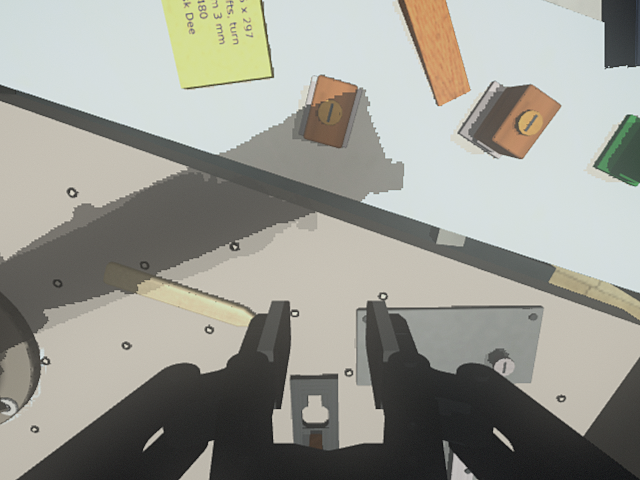

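View pics/s7.png

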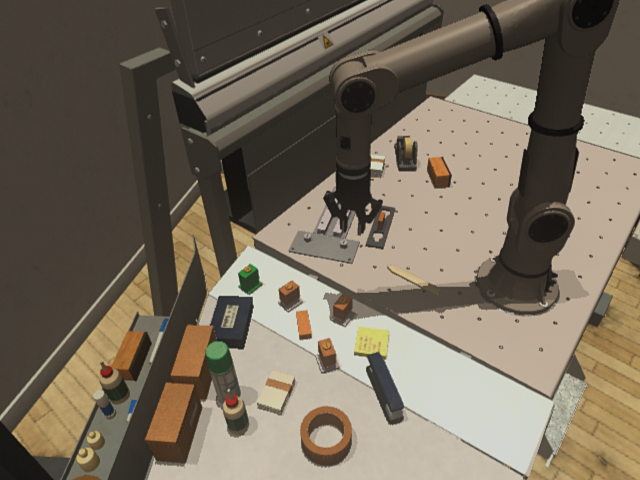

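```bash
python3 - <<'E'
from h import *
im=cv2.imread('pics/w7.png')[:,:,::-1]
crop(im,(270,60,400,160),6,'pics/w7b.png')
crop(im,(440,60,580,170),5.5,'pics/w7a.png')
E
```

```text
(no output)
```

View pics/w7b.png

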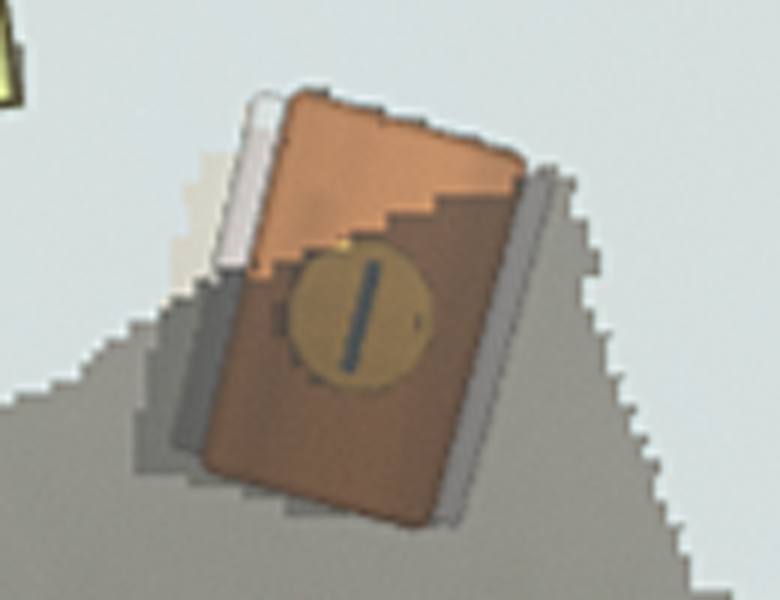

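View pics/w7a.png

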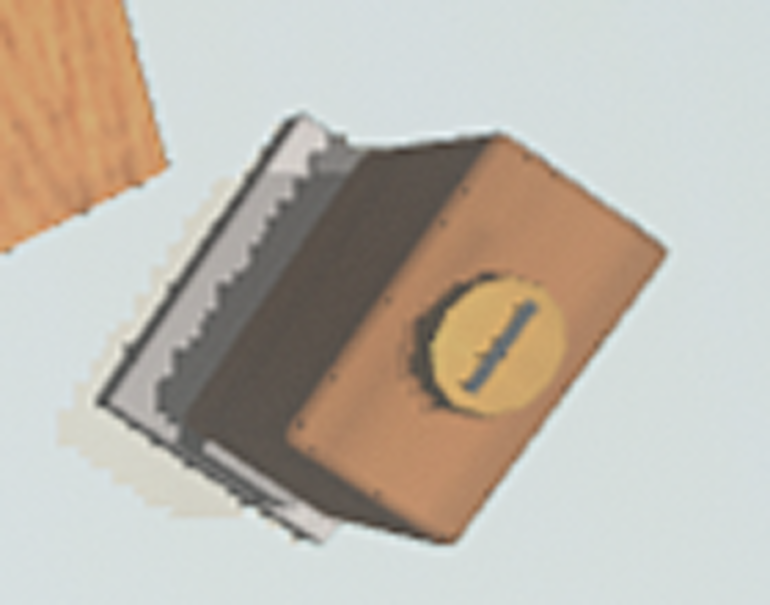

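```bash
cat >> h.py <<'E'
def blk(KE,pts,z=.062):
    P=np.array([onz(KE,p,z)[:2] for p in pts],np.float32)
    e=[np.linalg.norm(P[i]-P[(i+1)%4]) for i in range(4)]
    c=P.mean(0)
    d=(P[1]-P[0])+(P[2]-P[3]) if e[0]+e[2]>e[1]+e[3] else (P[2]-P[1])+(P[3]-P[0])
    return c,np.degrees(np.arctan2(d[1],d[0])),np.round(e,4)
E
python3 - <<'E'
from h import *
k=cam('wrist',np.load('T3.npy'))
b=[(270+x/6,60+y/6) for x,y in [(293,90),(527,160),(432,527),(205,465)]]
a=[(440+x/5.5,60+y/5.5) for x,y in [(502,132),(668,250),(452,545),(290,435)]]
print(blk(k,b),onz(k,(270+360/6,60+315/6),.068)); print(blk(k,a),onz(k,(440+498/5.5,60+345/5.5),.068))
E
```

```text
(array([0.41653842, 0.23539412], dtype=float32), np.float32(-104.56819), array([0.0288, 0.0439, 0.0291, 0.0442], dtype=float32)) [0.41606806 0.23542969 0.068     ]
(array([0.55998504, 0.22807842], dtype=float32), np.float32(-120.5814), array([0.0281, 0.0443, 0.0282, 0.0441], dtype=float32)) [0.5599273  0.22813569 0.068     ]
```

```bash
cat >> h.py <<'E'
th=np.radians(0.8)
XR=np.array([np.sin(th),-np.cos(th)]); YR=np.array([np.cos(th),np.sin(th)]); O=np.array([.5401,-.0496])
def rail(x,y,z): return np.r_[O+XR*x+YR*y,z]
def pick(c,yaw,zg=.046):
    fingers.gripper_to(.65,40)
    robot.move_to([c[0],c[1],.14],[180,0,yaw])
    print('desc',robot.line_to([c[0],c[1],zg],None,.12,f_stop=10))
    fingers.gripper_to(0,60); print('gap mm',robot.current_finger_gap()*85, robot.current_tool_pos(),robot.current_contact_force())
    z0=robot.current_tool_pos()[2]
    robot.line_to([c[0],c[1],.13],None,.15); robot.pause(.1)
    print('lifted gap',robot.current_finger_gap()*85,robot.current_contact_force(),robot.current_time_s())
    return z0
E
python3 - <<'E'
from h import *
z0=pick([.4165,.2354],75.4); print(z0)
p=rail(-52,0,.13) if 0 else rail(-.052,0,.13)
robot.move_to(p,[180,0,90.8])
print(robot.line_to(rail(-.052,0,.060),None,.15,f_stop=12))
print(robot.line_to(rail(-.052,0,.049),None,.03,f_stop=5),robot.current_tool_pos(),robot.current_contact_force(),robot.current_finger_gap()*85)
im=vision.grab_frame('wrist'); cv2.imwrite('pics/w8.png',im[:,:,::-1])
im=vision.grab_frame('side'); crop(im,(250,150,400,270),5,'pics/s8.png')
print(robot.current_time_s())
E
```

```text
desc False
gap mm 29.3091398625294 [0.4171734  0.23598339 0.04698988] [-0.91694135 -0.0695176   5.07216878]
lifted gap 29.572692150503062 [-0.40529547  0.30888126 -2.58878245] 17.6083
0.04698988149496238
False
True [0.54101908 0.00250448 0.05301831] [-0.5394934  -0.23123947  4.09342166] 29.339182080749065
19.6917
```

View pics/w8.png

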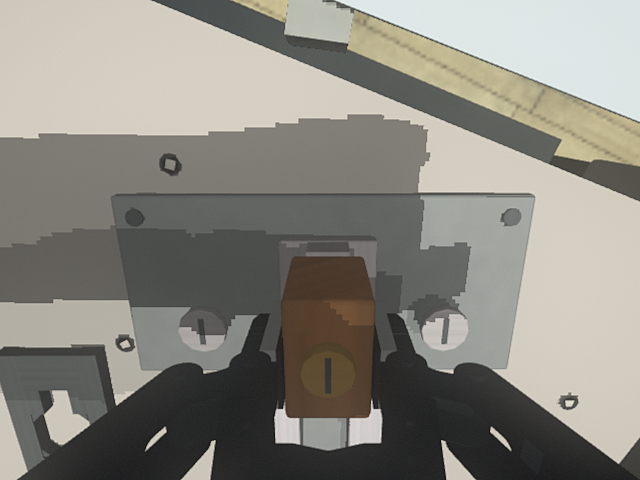

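View pics/s8.png

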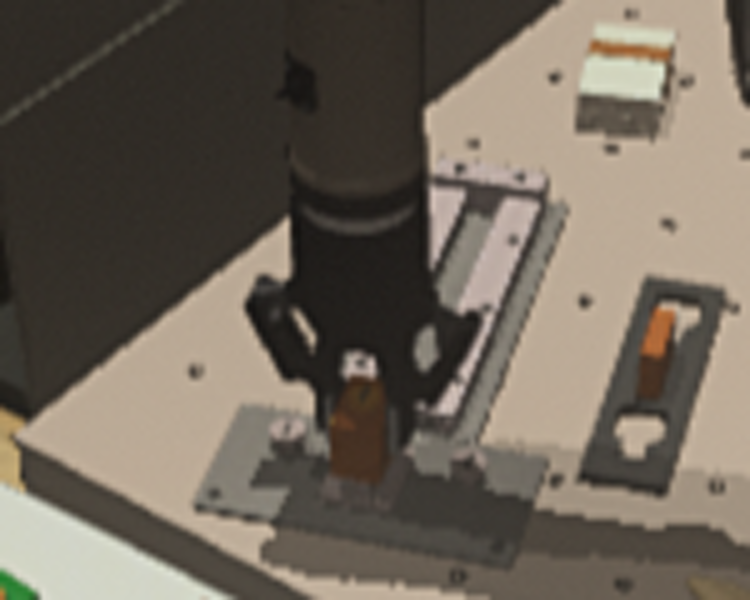

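```bash
python3 - <<'E'
from h import *
k=cam('wrist')
a=onz(k,(203,328),.022);b=onz(k,(446,328),.022);print(a,b,(a+b)/2)
f=onz(k,(278,237),.014);g=onz(k,(377,237),.014);print(f,g,(f+g)/2)
print(robot.current_tool_pos())
im=cv2.imread('pics/w8.png')[:,:,::-1]; crop(im,(160,180,500,450),2.3,'pics/w8z.png')
E
```

```text
[ 0.48489904 -0.01180489  0.022     ] [ 0.59386918 -0.01058167  0.022     ] [ 0.53938411 -0.01119328  0.022     ]
[0.51855915 0.02882671 0.014     ] [0.56167815 0.02937101 0.014     ] [0.54011865 0.02909886 0.014     ]
[0.54103698 0.00251073 0.05300413]
```

View pics/w8z.png

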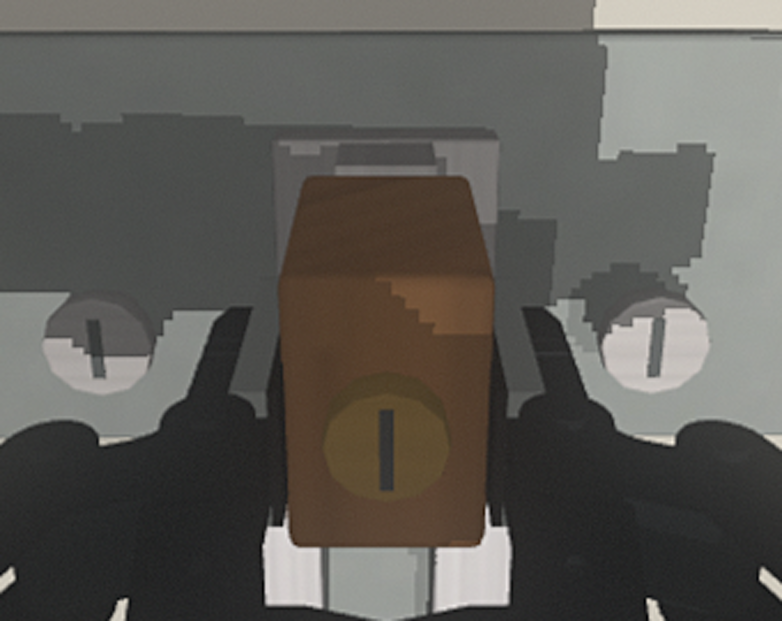

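```bash
cat >> h.py <<'E'
def st(): print('pos',np.round(robot.current_tool_pos(),4),'F',np.round(robot.current_contact_force(),1),'gap',round(robot.current_finger_gap()*85,2),'t',robot.current_time_s())
def inrail():
    p=robot.current_tool_pos()[:2]-O; return np.array([p@XR,p@YR])
E
python3 - <<'E'
from h import *
yo=-.0008
z=robot.current_tool_pos()[2]+.0012
robot.line_to(rail(-.052,yo,z),None,.03); st(); print(inrail())
z2=2*z-robot.current_tool_pos()[2]
r=robot.line_to(rail(.03,yo,z2),None,.05,f_stop=10); print(r,inrail()); st()
if not r:
    print(robot.current_eef_rot())
im=vision.grab_frame('wrist'); cv2.imwrite('pics/w9.png',im[:,:,::-1])
E
```

```text
pos [0.538  0.0023 0.0539] F [-0.9  0.5 -1.9] gap 29.01 t 19.9417
[-0.0519064  -0.00133256]
False [ 0.02948647 -0.00077639]
pos [ 0.5397 -0.0791  0.0545] F [-0.7  0.1 -2.6] gap 28.66 t 21.7333
[-1.79963008e+02 -1.51357286e-02  9.08526012e+01]
```

View pics/w9.png

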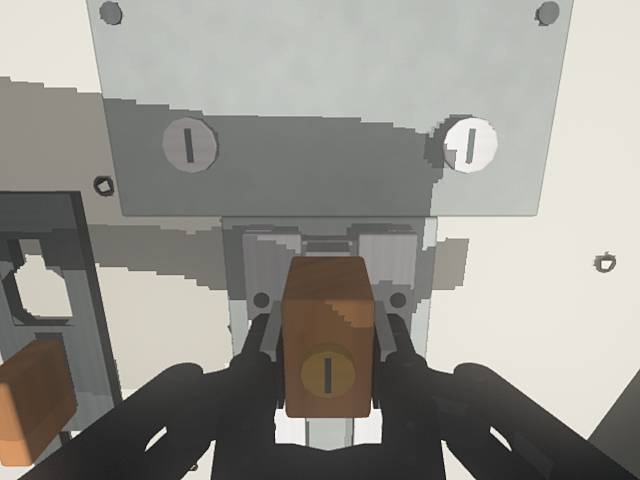

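```bash
python3 - <<'E'
from h import *
yo=-.0008; z=robot.current_tool_pos()[2]-.0005
r=robot.line_to(rail(.175,yo,z),None,.08,f_stop=12); print(r,inrail()); st()
if not r:
    r=robot.line_to(rail(.198,yo,z),None,.03,f_stop=12); print(r,inrail()); st()
im=vision.grab_frame('wrist'); cv2.imwrite('pics/w10.png',im[:,:,::-1])
E
```

```text
False [ 0.17425286 -0.000639  ]
pos [ 0.5419 -0.2238  0.054 ] F [ 0.6 -0.1 -2. ] gap 29.03 t 23.75
True [ 0.18932764 -0.0014254 ]
pos [ 0.5413 -0.2389  0.0532] F [0.8 2.2 2.6] gap 28.96 t 24.3917
```

View pics/w10.png

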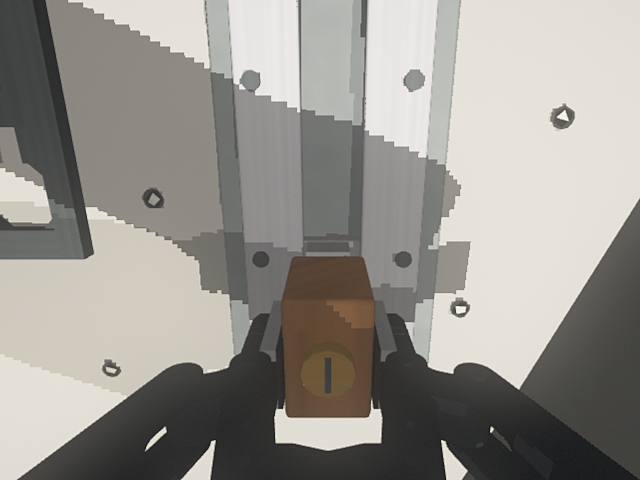

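```bash
python3 - <<'E'
from h import *
p=np.array(robot.current_tool_pos())
robot.line_to(np.r_[p[:2],p[2]-.001],None,.02,f_stop=6);st()
q=robot.current_tool_pos()
print(robot.line_to(np.r_[q[:2]+XR*.006,q[2]],None,.03,f_stop=18),inrail());robot.pause(.1);st();print(inrail())
fingers.gripper_to(.55,60);robot.pause(.1)
p=robot.current_tool_pos()
robot.line_to(np.r_[p[:2],.14],None,.2)
robot.move_to([.54,.16,.24],[180,0,90]);
T=toolT();np.save('T4.npy',T)
im=vision.grab_frame('wrist'); cv2.imwrite('pics/w11.png',im[:,:,::-1])
im=vision.grab_frame('scene'); crop(im,(200,150,450,310),3.2,'pics/sc11.png');st()
E
```

```text
pos [ 0.5415 -0.239   0.0533] F [-1.7  1.   5.8] gap 29.26 t 24.6917
False [ 0.19020488 -0.00116757]
pos [ 0.5416 -0.2398  0.0535] F [-2.4  8.3  6.3] gap 29.09 t 25.15
[ 0.19021359 -0.00119254]
pos [0.5405 0.1578 0.2394] F [-0.2 -0.2  0.1] gap 46.78 t 27.7917
```

View pics/w11.png

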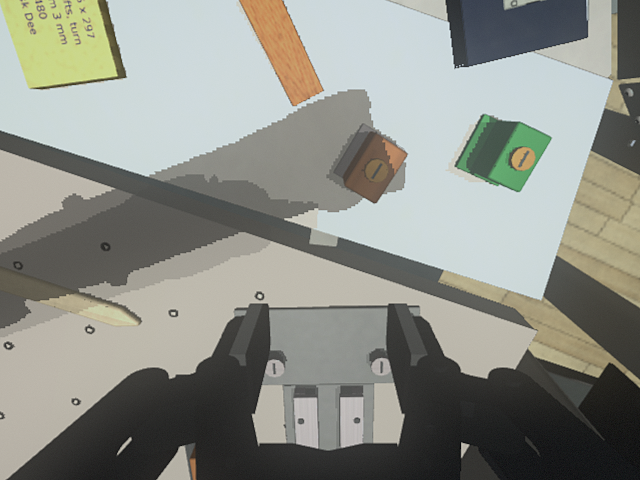

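View pics/sc11.png

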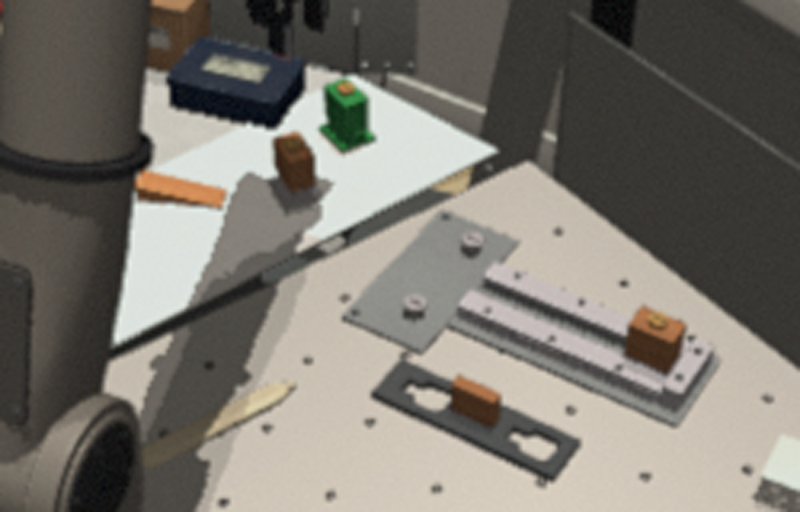

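```bash
python3 - <<'E'
from h import *
im=cv2.imread('pics/w11.png')[:,:,::-1]
crop(im,(320,100,430,220),5,'pics/w11z.png')
E
```

```text
(no output)
```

View pics/w11z.png

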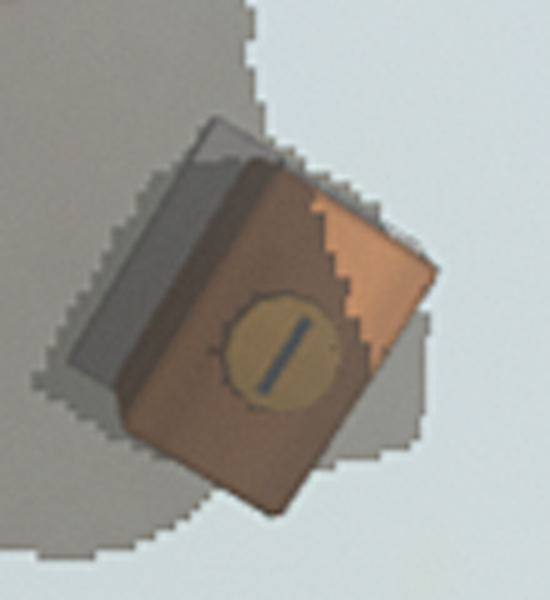

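```bash
python3 - <<'E'
from h import *
k=cam('wrist',np.load('T4.npy'))
a=[(320+x/5,100+y/5) for x,y in [(282,168),(438,270),(278,516),(122,420)]]
print(blk(k,a),onz(k,(320+281/5,100+352/5),.068))
E
```

```text
(array([0.57655007, 0.19389758], dtype=float32), np.float32(-121.49521), array([0.0282, 0.044 , 0.0288, 0.044 ], dtype=float32)) [0.57614866 0.19391096 0.068     ]
```

```bash
cat >> h.py <<'E'
def insert(xend,yo=-.0008):
    robot.move_to(rail(-.052,yo,.13),[180,0,90.8])
    print(robot.line_to(rail(-.052,yo,.060),None,.15,f_stop=12))
    print(robot.line_to(rail(-.052,yo,.047),None,.03,f_stop=5)); st()
    z=robot.current_tool_pos()[2]+.0014
    robot.line_to(rail(-.052,yo,z),None,.03); st(); print(inrail())
    z2=2*z-robot.current_tool_pos()[2]
    r=robot.line_to(rail(.03,yo,z2),None,.05,f_stop=10); print(r,inrail()); st()
    if r: return
    z=robot.current_tool_pos()[2]-.0005
    r=robot.line_to(rail(xend-.015,yo,z),None,.08,f_stop=12); print(r,inrail()); st()
    if r: return
    r=robot.line_to(rail(xend+.008,yo,z),None,.03,f_stop=12); print(r,inrail()); st()
    p=np.array(robot.current_tool_pos())
    robot.line_to(np.r_[p[:2],p[2]-.001],None,.02,f_stop=6);st()
    q=robot.current_tool_pos()
    print(robot.line_to(np.r_[q[:2]+XR*.006,q[2]],None,.03,f_stop=18),inrail());robot.pause(.1);st();print(inrail())
E
python3 - <<'E'
from h import *
z0=pick([.5764,.1939],58.5); print(z0)
if robot.current_finger_gap()*85>25: insert(.140)
im=vision.grab_frame('wrist'); cv2.imwrite('pics/w12.png',im[:,:,::-1])
im=vision.grab_frame('side'); crop(im,(250,110,420,270),4,'pics/s12.png')
E
```

```text
desc False
gap mm 29.25897800598467 [0.57708336 0.19444365 0.0471932 ] [-1.89126943  0.6229476   4.80259963]
lifted gap 29.222483316680044 [ 0.24351077  0.67187119 -3.79859621] 30.7333
0.04719319964582915
False
True
pos [0.5404 0.0025 0.0532] F [-0.1 -0.3  4. ] gap 29.17 t 32.525
pos [0.5383 0.0023 0.0545] F [ 0.3 -0.3 -3. ] gap 29.41 t 32.7833
[-0.0519043  -0.00104852]
False [ 0.02949597 -0.00077803]
pos [ 0.5397 -0.0791  0.0546] F [-0.1  0.2 -2. ] gap 29.57 t 34.575
False [ 0.12389097 -0.00064369]
pos [ 0.5412 -0.1735  0.0541] F [-0.5 -0.4 -2.9] gap 29.25 t 35.9167
True [ 0.13886539 -0.0015259 ]
pos [ 0.5405 -0.1885  0.0535] F [-0.7 -0.4 -1.6] gap 29.15 t 36.55
pos [ 0.5406 -0.1885  0.0534] F [-3.2  1.4  5.3] gap 29.17 t 36.8
False [ 0.13958691 -0.00133665]
pos [ 0.5407 -0.1892  0.0536] F [-1.6  7.8  5.9] gap 28.99 t 37.25
[ 0.13960814 -0.00132286]
```

View pics/w12.png

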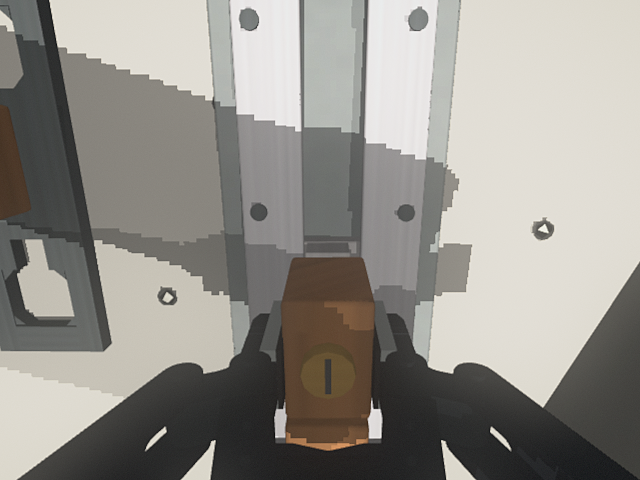

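View pics/s12.png

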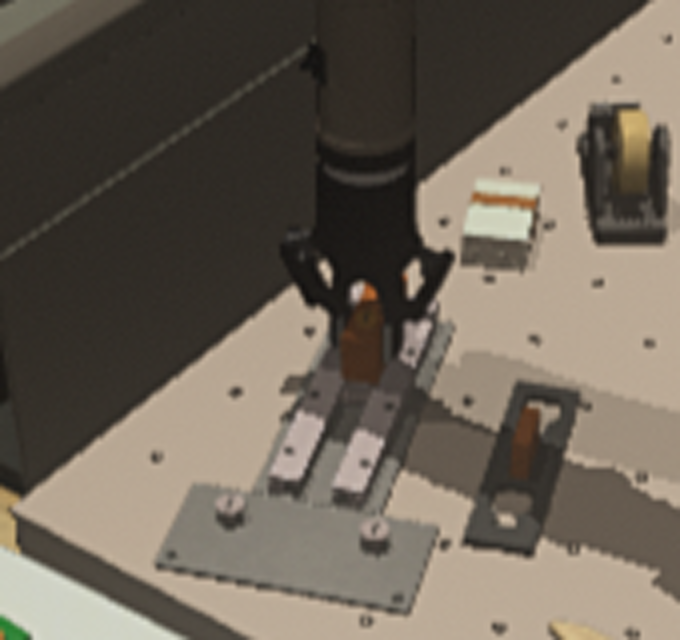

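```bash
python3 - <<'E'
from h import *
fingers.gripper_to(.55,60);robot.pause(.1)
p=robot.current_tool_pos()
robot.line_to(np.r_[p[:2],.14],None,.2)
robot.move_to([.42,.29,.26],[180,0,90]);
T=toolT();np.save('T5.npy',T)
im=vision.grab_frame('wrist'); cv2.imwrite('pics/w13.png',im[:,:,::-1])
im=vision.grab_frame('scene'); crop(im,(200,150,450,310),3.2,'pics/sc13.png');st()
E
```

```text
pos [0.4209 0.2887 0.2596] F [-0.7  0.  -0.4] gap 46.55 t 40.3167
```

View pics/w13.png

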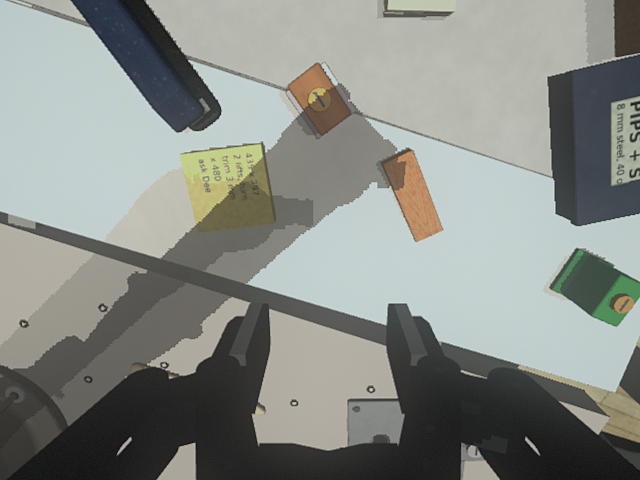

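View pics/sc13.png

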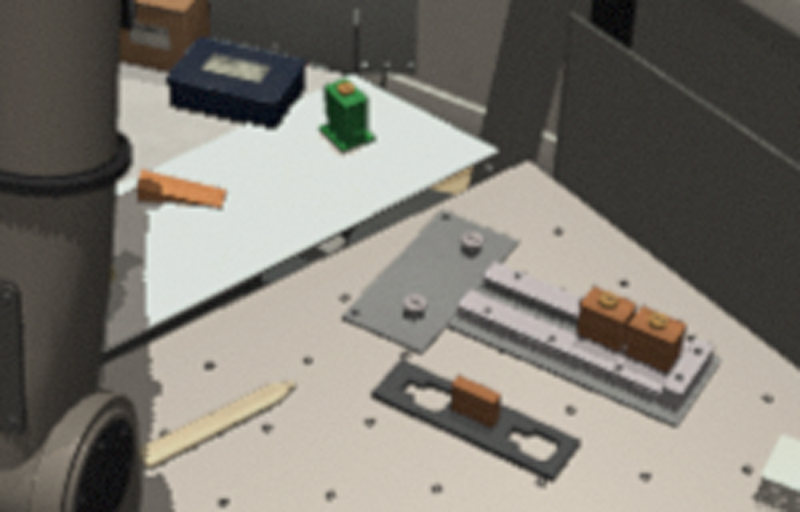

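```bash
python3 - <<'E'
from h import *
im=cv2.imread('pics/w13.png')[:,:,::-1]
crop(im,(270,50,380,150),6,'pics/w13z.png')
E
```

```text
(no output)
```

View pics/w13z.png

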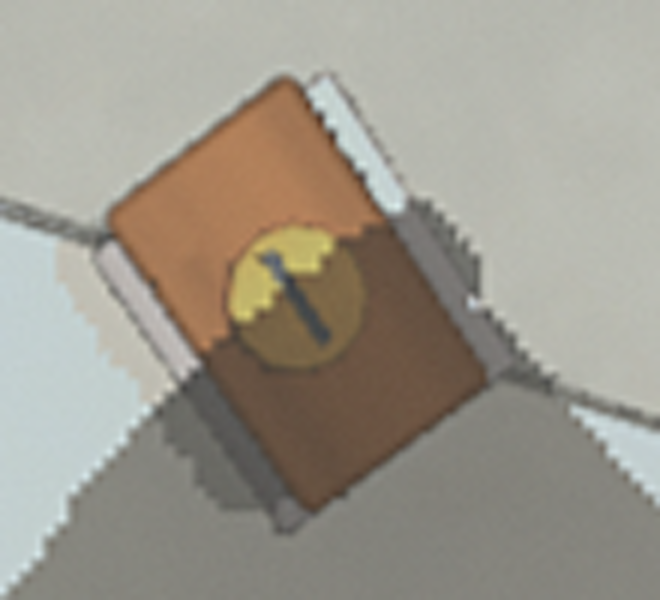

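```bash
python3 - <<'E'
from h import *
k=cam('wrist',np.load('T5.npy'))
a=[(270+x/6,50+y/6) for x,y in [(290,75),(488,378),(312,513),(108,215)]]
c,y,e=blk(k,a);print(c,y,e,onz(k,(270+297/6,50+298/6),.068))
# wrist screw vs side screw
print(tri([(k,(270+297/6,50+298/6)),(cam('side'),(190+412/3,180+497/3))]))
for yaw in (y,y+180): print(yaw,robot.inverse_kinematics([c[0],c[1],.046],[180,0,yaw]))
E
```

```text
[0.41482696 0.37510747] -54.97023 [0.0439 0.0284 0.0446 0.0283] [0.41447644 0.3750458  0.068     ]
[0.41415719 0.37508742 0.06298178]
-54.97023 [ -85.67445822   46.24922516   64.32995745  101.1190626   -46.48319351
   63.87056291 -150.56237473]
125.02977 [-22.18758816  33.54141702 -30.13674054  98.63115103  20.24062424
  53.30717822 -25.40405905]
```

```bash
python3 - <<'E'
from h import *
z0=pick([.4147,.3751],125.0); print(z0)
if robot.current_finger_gap()*85>25: insert(.090)
im=vision.grab_frame('wrist'); cv2.imwrite('pics/w14.png',im[:,:,::-1])
im=vision.grab_frame('side'); crop(im,(250,110,420,270),4,'pics/s14.png')
E
```

```text
desc False
gap mm 29.534756034699786 [0.41539368 0.3758299  0.0470951 ] [0.3896748  0.60760557 4.41915532]
lifted gap 29.027694148354847 [ 0.48918352  0.57160614 -3.08347894] 43.2917
0.047095097396458833
False
True
pos [0.5403 0.0025 0.0529] F [0.4 0.2 4.3] gap 29.07 t 45.7167
pos [0.5382 0.0023 0.0542] F [ 0.4 -0.3 -2.8] gap 28.98 t 45.9667
[-0.05190233 -0.00114246]
False [ 0.02948877 -0.00077507]
pos [ 0.5397 -0.0791  0.0545] F [-1.   0.9 -2.4] gap 28.95 t 47.7583
False [ 0.07467642 -0.00083726]
pos [ 0.5403 -0.1243  0.054 ] F [ 0.2  0.7 -1.5] gap 29.23 t 48.475
True [ 0.08979536 -0.00158793]
pos [ 0.5398 -0.1394  0.0534] F [ 0.1  0.7 -3.2] gap 28.96 t 49.1667
pos [ 0.5397 -0.1394  0.0532] F [-3.1  1.7  5.4] gap 29.16 t 49.4167
False [ 0.09041017 -0.00168667]
pos [ 0.5397 -0.14    0.0534] F [-2.9  8.7  4.6] gap 29.17 t 49.8667
[ 0.09038648 -0.00169773]
```

View pics/w14.png

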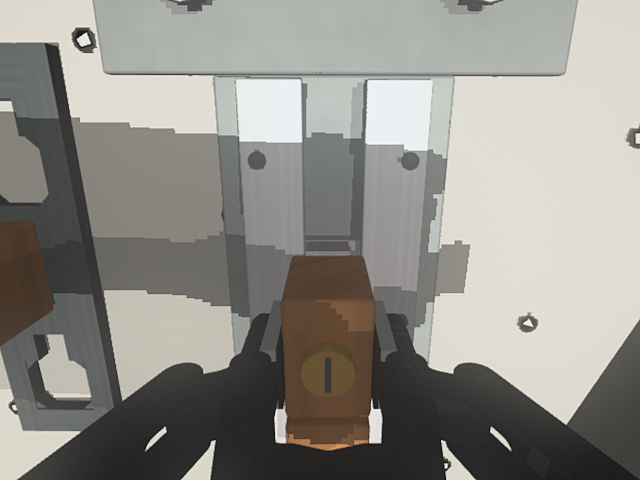

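View pics/s14.png

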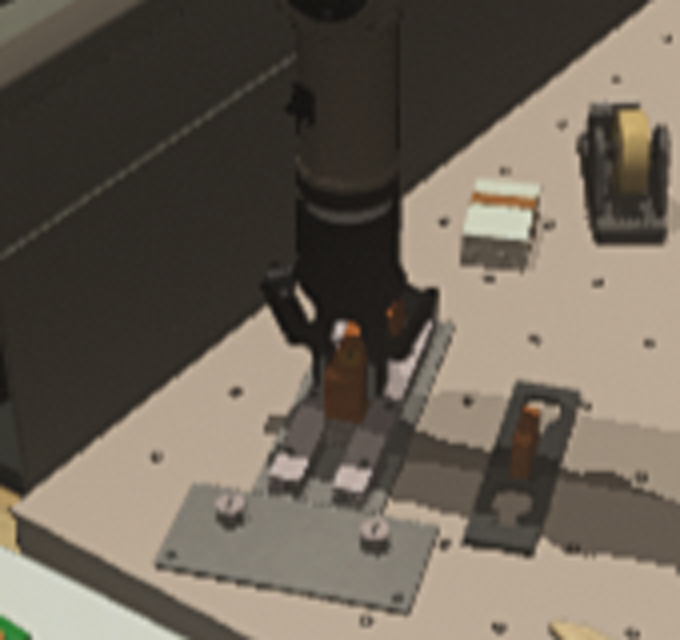

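```bash
python3 - <<'E'
from h import *
fingers.gripper_to(.55,60);robot.pause(.1)
p=robot.current_tool_pos()
robot.line_to(np.r_[p[:2],.14],None,.2)
robot.move_to([.5,-.19,.28],[180,0,90]);
T=toolT();np.save('T6.npy',T)
im=vision.grab_frame('wrist'); cv2.imwrite('pics/w15.png',im[:,:,::-1])
im=vision.grab_frame('scene'); cv2.imwrite('pics/sc15.png',im[:,:,::-1])
im=vision.grab_frame('side'); cv2.imwrite('pics/s15.png',im[:,:,::-1]);st()
E
```

```text
pos [ 0.4991 -0.1891  0.2773] F [-0.4 -0.6 -0.9] gap 46.74 t 51.775
```

View pics/w15.png

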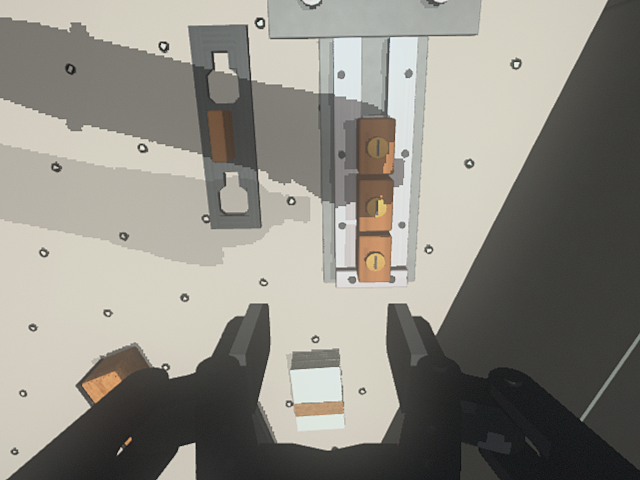

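View pics/sc15.png

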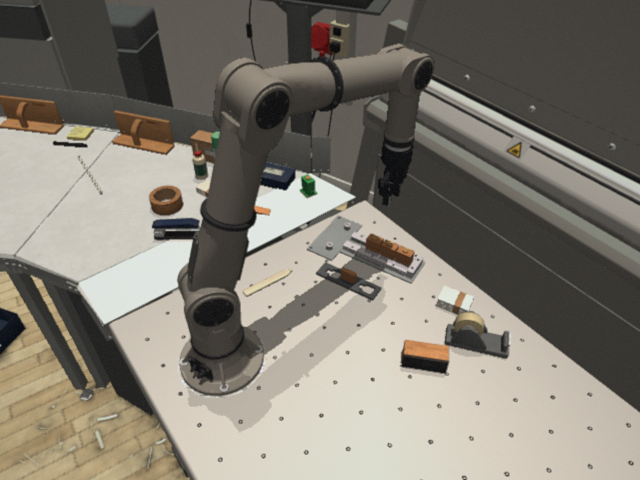

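View pics/s15.png

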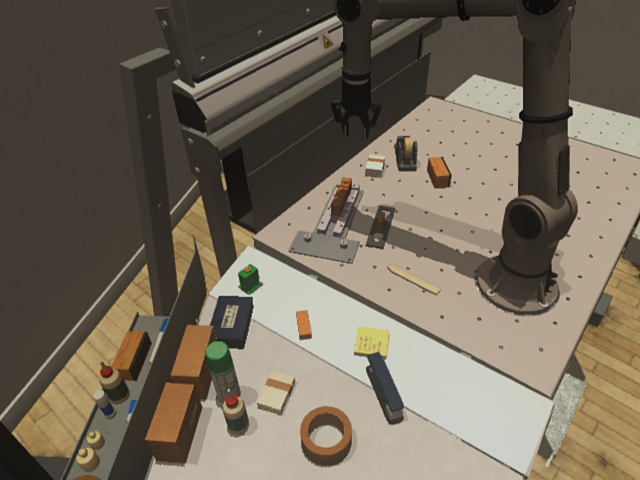

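```bash
python3 - <<'E'
from h import *
k=cam('wrist',np.load('T6.npy'))
im=cv2.imread('pics/w15.png')[:,:,::-1]; crop(im,(320,100,430,300),4,'pics/w15z.png'); crop(im,(170,10,290,240),3,'pics/w15p.png')
for uv in [(375.5,262.5),(376.5,206.5),(377.5,148)]:
    p=onz(k,uv,.074)[:2]-O; print(p@XR,p@YR)
E
```

```text
0.1898977537311198 -0.001719534486900025
0.1386643048987922 -0.0020945532167148864
0.08990302990865033 -0.002487832767860104
```

View pics/w15z.png

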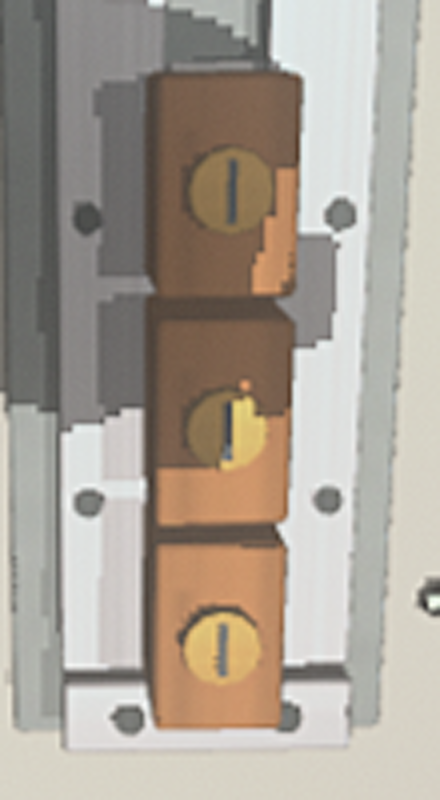

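View pics/w15p.png

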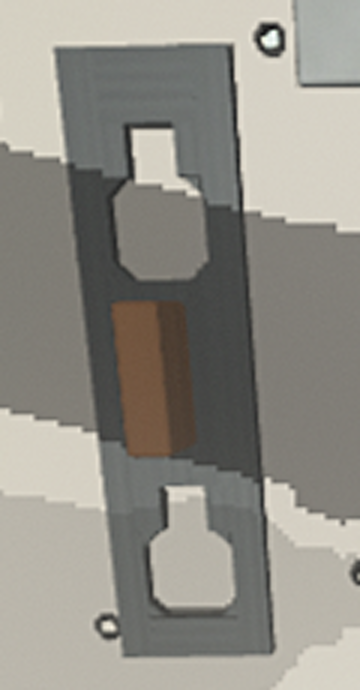

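```bash
python3 - <<'E'
from h import *
k=cam('wrist',np.load('T6.npy'))
c=[(170+x/3,10+y/3) for x,y in [(55,47),(232,43),(272,650),(123,655)]]
print(blk(k,c,.008))
fingers.gripper_to(0,40)
robot.move_to(rail(.03,-.001,.12),[180,0,90.8])
robot.line_to(rail(.03,-.001,.053),None,.15,f_stop=10)
print(robot.line_to(rail(.075,-.001,.053),None,.03,f_stop=10),inrail());st()
q=np.array(robot.current_tool_pos())
print(robot.line_to(np.r_[q[:2]+XR*.005,q[2]],None,.03,f_stop=15),inrail());robot.pause(.1);st()
robot.line_to(rail(.03,-.001,.053),None,.1)
robot.line_to(rail(.03,-.001,.13),None,.2)
robot.move_to([.40,-.13,.20],[180,0,90.85])
T=toolT();np.save('T7.npy',T)
im=vision.grab_frame('wrist'); cv2.imwrite('pics/w16.png',im[:,:,::-1]);st()
im=vision.grab_frame('scene'); crop(im,(300,190,460,310),5,'pics/sc16.png')
E
```

```text
(array([ 0.40120232, -0.13206924], dtype=float32), np.float32(-89.29946), array([0.0528, 0.1878, 0.052 , 0.1886], dtype=float32))
True [ 0.05331778 -0.00105959]
pos [ 0.5398 -0.1029  0.053 ] F [0.3 1.2 0.4] gap -0.0 t 54.625
False [ 0.05411788 -0.00110879]
pos [ 0.5397 -0.1037  0.0533] F [-0.4  6.2  4.2] gap 0.22 t 55.0417
pos [ 0.4008 -0.1293  0.1992] F [ 0.6 -0.6  1.1] gap 0.18 t 56.7583
```

View pics/w16.png

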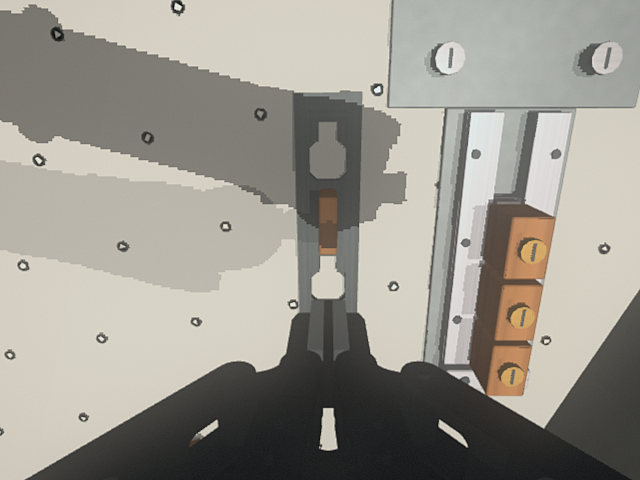

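View pics/sc16.png

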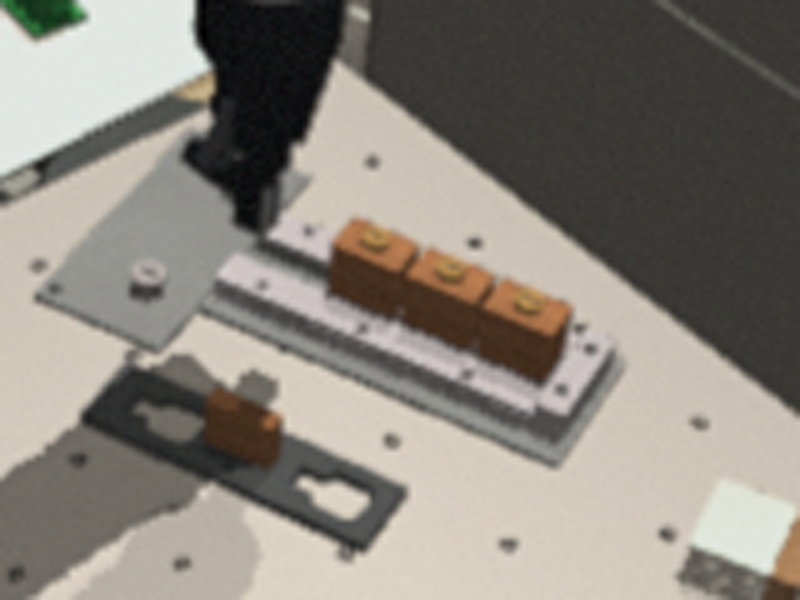

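```bash
python3 - <<'E'
from h import *
fingers.gripper_to(.36,40)
robot.line_to([.40,-.13,.08],[180,0,90.85],.2)
print(robot.line_to([.40,-.13,.030],[180,0,90.85],.06,f_stop=8));st()
fingers.gripper_to(0,60);st()
robot.line_to([.40,-.13,.12],None,.15);robot.pause(.1);st()
robot.line_to([.47,-.08,.13],[180,0,45],0.2)
robot.line_to([.5512,-.0120,.13],[180,0,.85],0.2)
robot.line_to([.5512,-.0120,.070],[180,0,.85],0.1,f_stop=10);robot.pause(.2);st();print(robot.current_eef_rot())
T=toolT();np.save('T8.npy',T)
im=vision.grab_frame('wrist'); cv2.imwrite('pics/w17.png',im[:,:,::-1])
im=vision.grab_frame('side'); crop(im,(250,160,400,280),5,'pics/s17.png')
E
```

```text
False
pos [ 0.4003 -0.1301  0.0302] F [ 1.  -0.1 -0.2] gap 30.67 t 58.9417
pos [ 0.4005 -0.1302  0.0305] F [-0.5  0.7  3.4] gap 12.99 t 59.225
pos [ 0.3986 -0.1296  0.1186] F [-0.1  0.2 -3.2] gap 13.33 t 60.075
pos [ 0.5519 -0.012   0.0709] F [-0.3 -0.8 -2.4] gap 12.97 t 62.8917
[ 1.79996914e+02 -1.09567114e-01  8.52238731e-01]
```

View pics/w17.png

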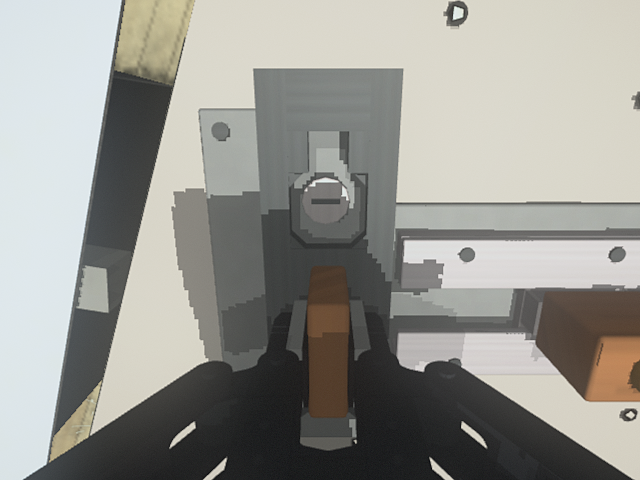

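View pics/s17.png

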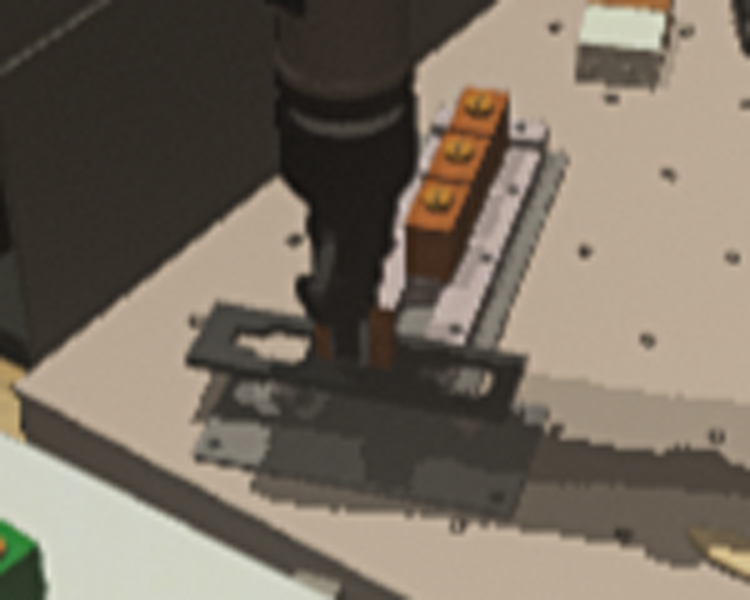

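```bash
python3 - <<'E'
from h import *
k=cam('wrist',np.load('T2.npy'))
for uv in [(328,173),(328,237),(290,210),(366,210)]: print('hole',onz(k,uv,.016))
for uv in [(325,188),(325,245),(298,218),(353,218)]: print('head',onz(k,uv,.022))
k=cam('wrist',np.load('T8.npy')); print(onz(k,(326,201),.022))
p=[.5505,-.0122]
print(robot.line_to(np.r_[p,.050],None,.06,f_stop=6));st()
print(robot.line_to(np.r_[p,.0345],None,.03,f_stop=6));st()
robot.pause(.1)
T=toolT();np.save('T9.npy',T);print(robot.current_eef_rot())
im=vision.grab_frame('wrist'); cv2.imwrite('pics/w18.png',im[:,:,::-1])
im=vision.grab_frame('side'); crop(im,(250,160,400,280),5,'pics/s18.png')
E
```

```text
hole [ 0.60950679 -0.01318749  0.016     ]
hole [ 0.58453721 -0.01356695  0.016     ]
hole [0.5951738  0.00113837 0.016     ]
hole [ 0.59561845 -0.0279398   0.016     ]
head [ 0.60502766 -0.01217716  0.022     ]
head [ 0.58328599 -0.01245465  0.022     ]
head [ 0.59369122 -0.00234406  0.022     ]
head [ 0.59400232 -0.02266395  0.022     ]
[ 0.59401221 -0.01264408  0.022     ]
False
pos [ 0.5499 -0.0122  0.0493] F [ 0.6 -0.6 -2.4] gap 13.15 t 63.475
True
pos [ 0.5507 -0.0122  0.0366] F [0.3 0.3 4.6] gap 12.97 t 63.9417
[ 1.79998292e+02 -2.32836361e-02  8.46128969e-01]
```

View pics/w18.png

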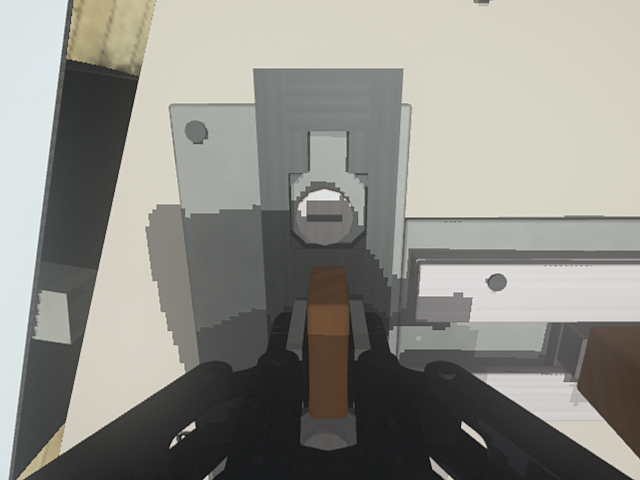

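View pics/s18.png

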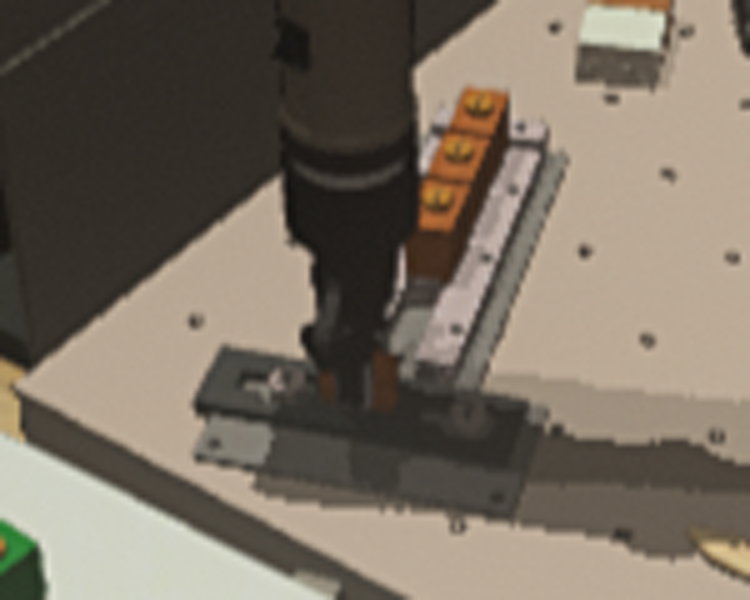

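```bash
python3 - <<'E'
from h import *
p=np.array(robot.current_tool_pos())
robot.line_to(p+[0,.0004,.0014],None,.02,f_stop=8);robot.pause(.1);st()
z=p[2]+.0012
print(robot.line_to([.540,-.0120,z],None,.03,f_stop=12));st()
print(robot.line_to([.5296,-.0122,z],None,.03,f_stop=12));robot.pause(.1);st()
T=toolT();np.save('T10.npy',T);print(robot.current_eef_rot())
im=vision.grab_frame('wrist'); cv2.imwrite('pics/w19.png',im[:,:,::-1])
E
```

```text
pos [ 0.5498 -0.012   0.0366] F [0.5 0.1 1. ] gap 13.52 t 64.45
False
pos [ 0.5388 -0.0121  0.0373] F [-0.   0.5 -2.7] gap 12.89 t 64.925
False
pos [ 0.5298 -0.0122  0.0379] F [-0.   0.3 -2.8] gap 13.24 t 65.525
[179.99415037   0.24342099   0.83644521]
```

View pics/w19.png

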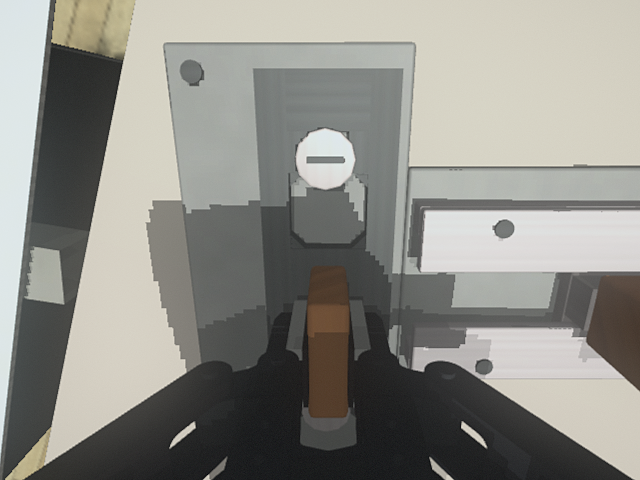

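```bash
python3 - <<'E'
from h import *
k=cam('wrist',np.load('T2.npy'))
e=onz(k,(328,132),.016); pe=onz(k,(328,69),.016); print('slot end',e,'plate end',pe, 'slot end in plate y', 0.095-(pe-e)[0])
k=cam('wrist',np.load('T10.npy'))
pe=onz(k,(328,69),.0152); h=onz(k,(325,159),.022); print(pe,h,'screw in plate y',.095-(pe-h)[0])
p=np.array(robot.current_tool_pos())
print(robot.line_to([p[0],p[1],p[2]-.003],None,.02,f_stop=5));robot.pause(.1);st()
T=toolT();np.save('T11.npy',T)
im=vision.grab_frame('wrist'); cv2.imwrite('pics/w20.png',im[:,:,::-1]); crop(im,(240,50,420,280),2.6,'pics/w20z.png')
im=cv2.imread('pics/w2.png')[:,:,::-1];crop(im,(240,50,420,280),2.6,'pics/w2z.png')
E
```

```text
slot end [ 0.62419362 -0.0129646   0.016     ] plate end [ 0.64500247 -0.01264848  0.016     ] slot end in plate y 0.07419115064455475
[ 0.62362321 -0.01298715  0.0152    ] [ 0.59399859 -0.01236929  0.022     ] screw in plate y 0.06537538333612128
True
pos [ 0.5304 -0.0122  0.0366] F [-1.2 -0.2  6.2] gap 13.05 t 65.8833
```

View pics/w20z.png

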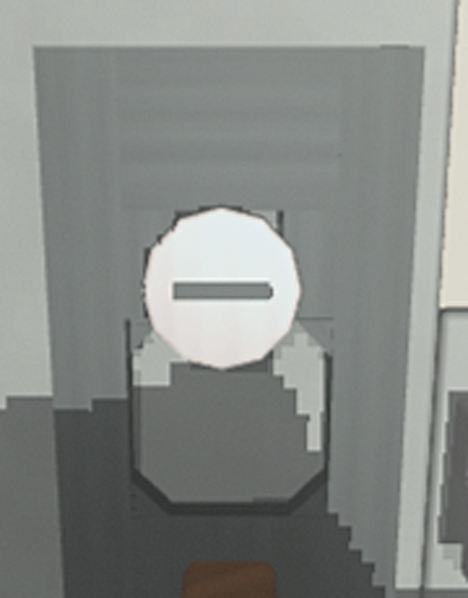

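View pics/w2z.png

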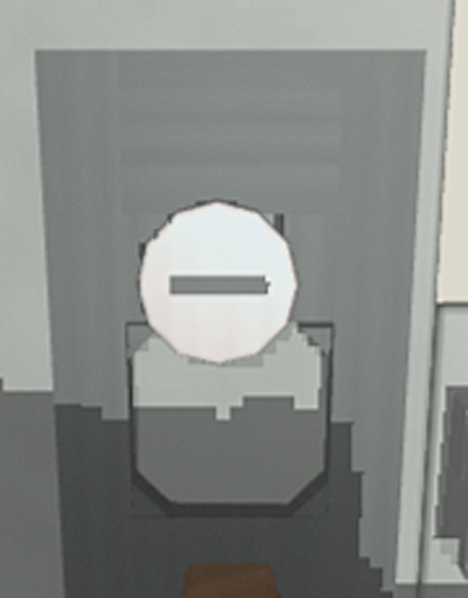

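```bash
python3 - <<'E'
from h import *
p=np.array(robot.current_tool_pos())
robot.line_to([p[0],p[1],p[2]+.0014],None,.02,f_stop=8)
print(robot.line_to([.5281,-.0122,p[2]+.0014],None,.02,f_stop=12));robot.pause(.1);st()
q=np.array(robot.current_tool_pos())
print(robot.line_to([.5281,-.0122,q[2]-.003],None,.02,f_stop=5));robot.pause(.1);st()
T=toolT();np.save('T11.npy',T)
im=vision.grab_frame('wrist'); cv2.imwrite('pics/w21.png',im[:,:,::-1]); crop(im,(240,50,420,280),2.6,'pics/w21z.png')
E
```

```text
False
pos [ 0.5271 -0.0122  0.0375] F [-1.5 -0.5 -1.6] gap 12.83 t 66.5
True
pos [ 0.5274 -0.0123  0.0365] F [-1.2  0.5  5.2] gap 13.18 t 66.8083
```

View pics/w21z.png

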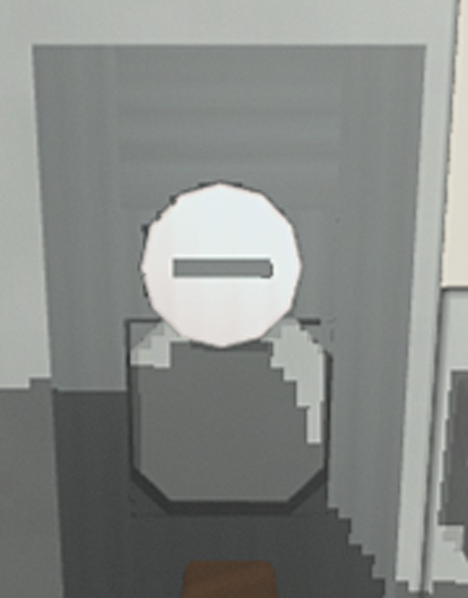

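```bash
python3 - <<'E'
from h import *
p=np.array(robot.current_tool_pos())
robot.line_to([p[0],p[1],p[2]+.0014],None,.02,f_stop=8)
print(robot.line_to([.5288,-.0122,p[2]+.0014],None,.02,f_stop=12));robot.pause(.1);st()
for i in range(3):
    q=np.array(robot.current_tool_pos())
    if abs(q[0]-.5286)<.0004: break
    robot.line_to([q[0]+(.5286-q[0])*1.3,-.0122,q[2]],None,.02,f_stop=12);robot.pause(.1);st()
q=np.array(robot.current_tool_pos())
print(robot.line_to([q[0],q[1],q[2]-.003],None,.02,f_stop=5));robot.pause(.1);st()
T=toolT();np.save('T11.npy',T)
im=vision.grab_frame('wrist'); cv2.imwrite('pics/w22.png',im[:,:,::-1]); crop(im,(240,50,420,280),2.6,'pics/w22z.png')
E
```

```text
False
pos [ 0.5284 -0.0123  0.0376] F [ 0.7 -0.2 -2. ] gap 13.06 t 67.5083
True
pos [ 0.5287 -0.0122  0.0365] F [-1.5 -0.1  5. ] gap 13.04 t 67.8167
```

View pics/w22z.png

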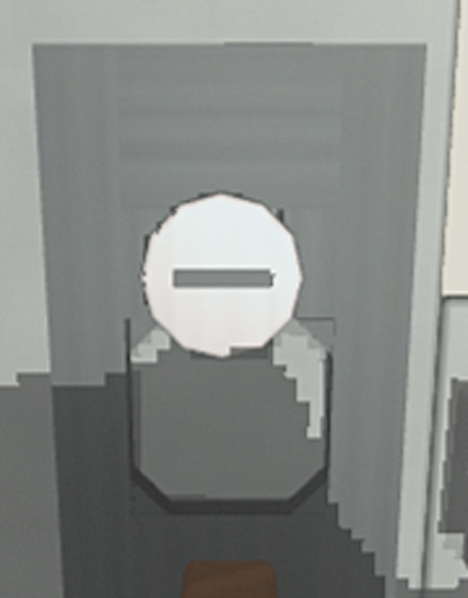

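```bash
python3 - <<'E'
from h import *
fingers.gripper_to(.36,40);robot.pause(.1);st()
p=np.array(robot.current_tool_pos())
robot.line_to([p[0],p[1],.1],None,.1); robot.move_to([.54,-.013,.2],[180,0,.8])
T=toolT();np.save('T12.npy',T)
im=vision.grab_frame('wrist'); cv2.imwrite('pics/w23.png',im[:,:,::-1])
robot.move_to([.45,-.10,.32],[180,0,45])
im=vision.grab_frame('scene'); crop(im,(280,170,460,310),4.2,'pics/sc23.png')
im=vision.grab_frame('side'); crop(im,(200,110,420,400),2,'pics/s23.png');st()
E
```

```text
pos [ 0.5265 -0.0123  0.0348] F [-0.1 -0.2  0.9] gap 30.83 t 68.2833
pos [ 0.4498 -0.0992  0.3185] F [ 0.5  0.3 -0.2] gap 30.64 t 70.6667
```

View pics/w23.png

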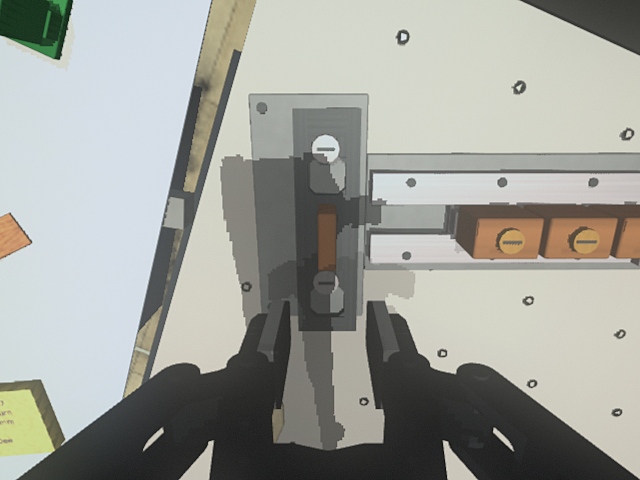

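View pics/sc23.png

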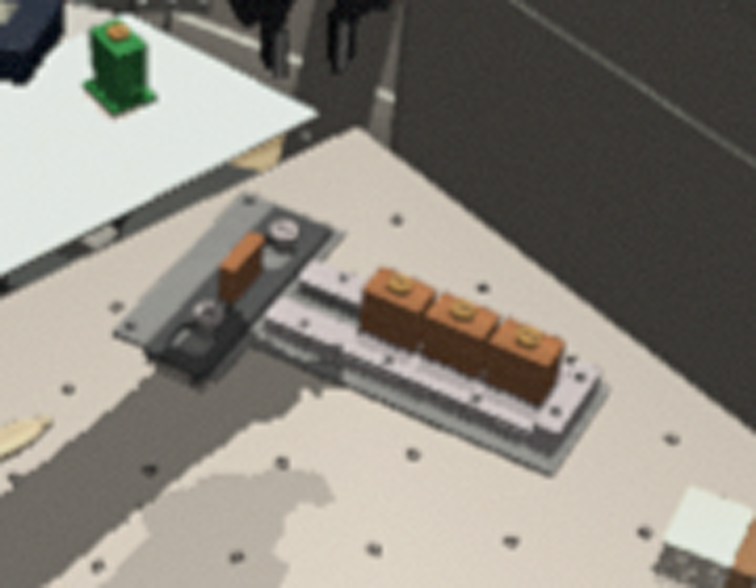

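View pics/s23.png

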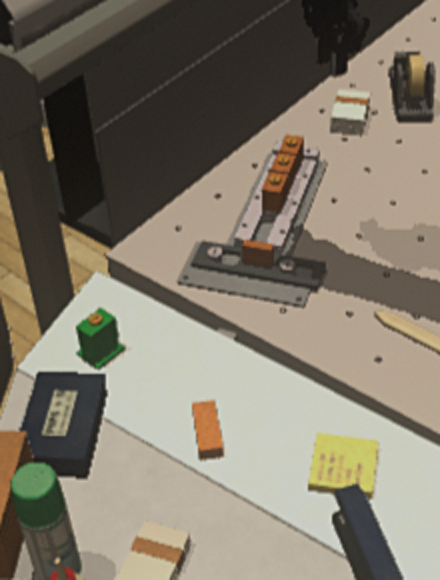

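```bash
python3 - <<'E'
from h import *
k=cam('wrist',np.load('T12.npy'))
for uv in [(511,240),(584,240)]:
    p=onz(k,uv,.074)[:2]-O; print(p@XR,p@YR)
for uv in [(325.3,148.5),(327,283.5)]: print('screw',onz(k,uv,.022))
for uv in [(293,108),(362,108),(356,330),(299,330)]: print('platecorner',onz(k,uv,.014))
workorder.close_job()
E
```

```text
0.08739367619335471 -0.0022394412914499423
0.13635670135230146 -0.0022561466377366344
screw [ 0.59271136 -0.0117168   0.022     ]
screw [ 0.48219067 -0.01448446  0.022     ]
platecorner [0.62122456 0.01279071 0.014     ]
platecorner [ 0.62195583 -0.03874577  0.014     ]
platecorner [ 0.43344765 -0.04114631  0.014     ]
platecorner [0.43277525 0.00995466 0.014     ]
the job is handed in; nothing more can be done
```

The job is handed in after about 71 s. The end plate is back on the base and locked, and three stop blocks are in the rail. No verdict was reported.

- **Plate removal:** I slid the plate back about 22 mm, lifted it off without resistance and laid it on the robot's side of the rail. The first slide stopped at once at my 15 N limit, so I repeated it with a higher one.
- **Blocks:** I found three brown blocks and no fourth. One had been knocked about 4 cm aside before I reached it, so I measured it again before picking it up. Each went in under the lips from the open end, was pushed to contact, and then got a final push together.
- **Block spacing:** The gripper stopped at 190.2, 139.6 and 90.4 mm along the rail; the targets are 190, 140 and 90. The camera put two neighbouring gaps at 51.2 and 48.8 mm, and later one at 49.0 mm. That is 1 to 1.5 mm off 50 mm and probably picture error, so I relied on the contact pushes and did not prove zero gaps by camera.
- **Plate return:** The plate went back over the heads until it touched the base at its original height, so it lies flat. I overshot the lock by about 1.7 mm and corrected it.
- **Final check of the lock:** In the last picture the screws sit in the slots within about 1 pixel (under 1 mm) of the starting locked picture. The measured corners put screw_a about 66 mm along the plate, which is the locked position.
- **Other things:** The green look-alike was not touched, and the other objects looked unmoved in the last pictures.

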